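# Set out the door-hardware organiser and clear the bench

### The arm

A 7-joint arm with a two-finger parallel gripper is mounted at the origin on the work surface. World frame = base frame: x ahead of the robot, y to its left, z up, the work surface at z = 0. Lengths are in m, angles in rad, forces in N, time in s.
With the tool pointing down it reaches from about 0.35 to 0.775 m from the base axis. Payload 3.1 kg.
Tool frame: the origin (TCP) lies on the mounting face of the last link; the fingertips stand 173 mm ahead of it and the grasp point (between the pads) lies 155 mm ahead of it; y points along the fingers, z is the direction in which the jaws open and shut, and the axes are right-handed (so a half turn about y gives the same grasp; the last joint's range is limited). The gripper opens to 85 mm and grips with 20 to 120 N. Pads are 22 mm wide; open, the fingers measure 114 mm over their backs; the gripper's body (76 mm by 85 mm) begins 54 mm behind the grasp point. The pads swing forward as they close: fully open they stand 13 mm farther back than shut.
Start: joints at [1.229, 0.311, 0.014, 1.512, -0.004, 1.319, -0.027], TCP at [0.162, -0.525, 0.405] pointing down, gripper open.
Joint ranges: [-2.7, 2.7], [-0.3, 1.91], [-1.27, 1.3], [0.12, 2.57], [-1.44, 4.58], [0.2, 2.03], [-3.05, 3.05]. Speed limits (rad/s): [2.79, 2.79, 3.14, 3.14, 3.14, 3.14, 3.14].

### API

Orientations are given as a rotation vector (axis times angle).
In Python, from rig import arm gives the robot as it stands. The module is installed in compiled form; this text tells all that it offers.
- The arm moves only by the tool send_rows, never from a script. Its argument "motion" is one flat list of numbers, 5 for each row, row after row: the closure, from 0 (fully open) to 1 (shut), then the shift along the world's x, y, z in m, then the turn about the world's z in rad. A call has 1 to 20 rows; each row is the pose to reach, as a shift and turn from the pose commanded when the call began; what a row does not reach only later rows make up. A row lasts 1/10 s, in which the tool goes at most 50 mm and 8.59 degrees, less where a joint would pass 70% of its speed; a pose out of reach is approached as far as the arm can. A call with a gripper value outside its range is refused whole. The fingers move at their own pace and stop on an object; "squeeze" is the grip in N (left out, the last holds). Time passes only in rows, so rows that repeat a pose let the fingers close. It gives the time, the measured TCP pose, the force and the opening at its end, in the units of the state.
- arm.state(): the state, without advancing time (a new reading comes with each control period).
- arm.grab_frame(name): name is "side" or "top" or "wrist"; returns a dict with "img" (384x512x3 uint8, blue, green, red), "depth" (384x512 float32, m along the optical axis (not along the pixel's ray), 0 where there is no reading), "mtx" (3x3 intrinsics, pixels), "dist" ([k1, k2, p1, p2, k3] as OpenCV has them; the pictures are not rectified), "position" and "rotation" of the camera in the world; the wrist camera has in their place "tool_from_camera" (4x4, takes a point from camera to tool coordinates, whose origin is the TCP and whose axes are the tool frame's). Camera axes: x right, y down, z forward; pixel columns grow to the right and rows downward; lengths in m; the calibration is good to about 2 mm. A picture is of the moment at which its call begins: read the wrist's pose just before it.
- arm.job_done(): hands the job in, once; it reports no verdict.
The state is a dict: "time": time; "joint_pos": joint angles; "dq": joint speeds; "tau": joint torques, N m; "ee_pos": TCP position; "tool_rot": TCP orientation; "ft_force": force on the tool from outside, world axes, zero at the start; "ft_torque": the same for the moment, N m; "grip_width": finger opening in m.
Only numpy, scipy, OpenCV 4.12 (cv2) and the standard library are available. Lean on these libraries where they do the work, as an engineer would, in place of code of your own. Each camera call takes 0.05 s, during which the arm holds its last target.

### The job

Get this bench ready for the next door job: take the clear lid off the blue organiser and lean it against the front of the red motor housing, lower edge on the bench, top edge on the housing and grip bar outwards, then lay each loose nut, lock cylinder and hinge from the bench down in an empty cell of its own, and hang the spanner by its eye on the peg of the tool board. Leave the part that is already in the organiser in its cell, leave the lid leaning, and do not disturb the tin, the spray can or the tape.

Things in the scene. Friction and masses are not known exactly. Their poses are not given: they have to be found in the camera images.
- organiser: blue open parts box fixed to the bench, 180 mm (its x) by 160 mm (its y), 50 mm high, walls, floor and dividers 4 mm thick, 2 by 3 cells each 84 mm (x) by 48 mm (y), dividers as high as the walls (50 mm). Origin at the centre of its underside, z up. The cells' centres lie at x = -44 mm and +44 mm, y = -52, 0 and +52 mm, their floor at z = 4 mm
- lid: lift-off clear plastic lid with blue edges: a flat slab 184 mm (x) by 164 mm (y), 6 mm thick, 0.22 kg, lying loose on top of the organiser at the start. Origin at the centre of its underside, z out of the upper side, which bears the grip bar
- lid_grip (a point): middle of the lid's yellow grip bar, 21 mm above the lid's underside. The bar stands on the lid's upper side, 16 mm thick (along lid x), 90 mm long (along lid y), 30 mm high above the slab (its top is 36 mm above the underside)
- housing: red motor housing of the bench machine, fixed, 170 mm deep (x), 270 mm wide (y), 222 mm high over its feet. Origin at the centre of its underside; its flat upright front face lies at x = -85 mm and looks along its -x, across the bench towards the tool board; the yellow switch plate at the face's top left (above 165 mm) is harmless trim. A lid leaning at about 45 degrees stays put by friction
- spanner: steel combination spanner with a round eye at one end and an open jaw at the other, lying flat, 10 mm thick, 0.22 kg. Origin on the underside at the centre of the eye; x runs from the eye along the shank to the jaw, whose tip is 171 mm away. Eye 40 mm outside, hole 27 mm
- spanner_eye (a point): centre of the eye's hole, half way through its 10 mm thickness
- spanner_grip (a point): middle of the shank, 80 mm from the eye's centre, near the balance point; the shank is 13 mm wide and 8 mm thick
- toolboard: upright plywood tool board, fixed, 18 mm thick (x), 170 mm wide (y), 330 mm high. Origin at the centre of its underside; its front looks along its -x, across the bench towards the red housing, and bears one free steel peg above the yellow painted outline of a spanner. The small drivers at its sides are trim
- peg_root (a point): where the peg leaves the board's front, 250 mm up; axes are the board's. The peg is a plain round rod, 9 mm thick, that slopes straight up at 45 degrees and away from the board
- peg_tip (a point): the free upper end of the peg, 43 mm out from the board's front and 43 mm above the root
- nut1: long hexagonal coupling nut, bright steel, 64 mm long, 24 mm across flats (so 27.7 mm wide over its corners as it lies), lying on a flat. Origin at its middle (12 mm above what it lies on); x along its length. May be absent (None from the start). 0.15 kg
- nut2: long hexagonal coupling nut, bright steel, 64 mm long, 24 mm across flats (so 27.7 mm wide over its corners as it lies), lying on a flat. Origin at its middle (12 mm above what it lies on); x along its length. May be absent (None from the start). 0.15 kg
- lock1: oval door-lock cylinder, brass, 62 mm long, 30 mm wide, 17 mm thick, lying flat. Origin at its middle (8.5 mm up); x along its length, y across its width. May be absent. 0.18 kg
- lock2: oval door-lock cylinder, brass, 62 mm long, 30 mm wide, 17 mm thick, lying flat. Origin at its middle (8.5 mm up); x along its length, y across its width. May be absent. 0.18 kg
- hinge1: folded door hinge, steel, 64 mm long, 32 mm wide over leaf and knuckle, leaves 8 mm thick together, knuckle 12 mm thick along the -y edge, lying flat. Origin at the middle of length and width, 6 mm up; x along its length. 0.14 kg. May be absent
- stock: brass lock cylinder like lock1, always present; it starts in one of the three cells of the organiser's -x row, under the lid, and stays in it
- tin: open steel tin, 84 mm across, 62 mm high, a bystander. Origin at the centre of its underside
- spray: spray can, 52 mm across, 165 mm high, a bystander. Origin at the centre of its underside
- tape: roll of black tape, 100 mm across, 45 mm high, lying flat, a bystander. Origin at the centre of its underside
Things that resemble listed ones, but are neither listed nor needed, are in the scene too. What is shaped like the lock1 but pink is not meant.

How it is judged:
On the way:
1. the lid is off the organiser and leans against the front of the red housing, its lower edge on the bench (angle between lid's own z axis and vertical between 0.5 and 1.35 rad and contact force between lid and housing above 0.1 N and height (world z) of lid below 0.1 m and x of lid_grip in the frame of housing below -0.09 m and y of lid in the frame of housing between -0.13 and 0.13 m and (angle between the x axis of lid and the y axis of housing, either way round below 0.35 rad or angle between the y axis of lid and the y axis of housing, either way round below 0.35 rad) and linear speed of lid below 0.02 m/s), for 0.3 s.
At the end, for the whole second after the job is handed in: Lid leans on housing front and bench, 29-77 deg from flat, bar outwards, square to it within 20 deg; each part lies in its own cell, within 17 deg of level, middle under 28 mm above its floor; stock in its cell; spanner hangs by its eye on the peg, within 25 deg of plumb; all at rest (all of step 1 and x of spanner_eye in the frame of toolboard between -0.045 and 0 m and y of spanner_eye in the frame of toolboard between -0.02 and 0.02 m and z of spanner_eye in the frame of toolboard between 0.22 and 0.29 m and angle between spanner's own x axis and vertical above 2.7 rad and contact force between spanner and toolboard above 0.3 N and linear speed of each of spanner, nut1, nut2, lock1, lock2, hinge1, stock below 0.05 m/s and x of nut1 in the frame of organiser between -0.086 and 0.086 m and y of nut1 in the frame of organiser between -0.076 and 0.076 m and z of each of nut1, nut2, lock1, lock2, hinge1, stock in the frame of organiser below 0.032 m and angle between nut1's own x axis and vertical between 1.27 and 1.87 rad and x of nut2 in the frame of organiser between -0.086 and 0.086 m and y of nut2 in the frame of organiser between -0.076 and 0.076 m and angle between nut2's own x axis and vertical between 1.27 and 1.87 rad and x of lock1 in the frame of organiser between -0.086 and 0.086 m and y of lock1 in the frame of organiser between -0.076 and 0.076 m and angle between lock1's own x axis and vertical between 1.27 and 1.87 rad and x of lock2 in the frame of organiser between -0.086 and 0.086 m and y of lock2 in the frame of organiser between -0.076 and 0.076 m and angle between lock2's own x axis and vertical between 1.27 and 1.87 rad and x of hinge1 in the frame of organiser between -0.086 and 0.086 m and y of hinge1 in the frame of organiser between -0.076 and 0.076 m and angle between hinge1's own x axis and vertical between 1.27 and 1.87 rad and x of stock in the frame of organiser between -0.086 and 0.086 m and y of stock in the frame of organiser between -0.076 and 0.076 m and angle between stock's own x axis and vertical between 1.27 and 1.87 rad and distance of stock from where it was at the start of the episode below 0.04 m and horizontal distance between each of nut2, lock1, lock2, hinge1, stock and nut1 above 0.029 m and horizontal distance between each of lock1, lock2, hinge1, stock and nut2 above 0.029 m and horizontal distance between each of lock2, hinge1, stock and lock1 above 0.029 m and horizontal distance between each of hinge1, stock and lock2 above 0.029 m and horizontal distance between stock and hinge1 above 0.029 m); the robot touches nothing.
It fails at once if a bystander (tin, spray can or tape) is moved by more than 4 cm (distance of any of tin, spray, tape from where it was at the start of the episode above 0.04 m).
Of nut1, nut2, lock1, lock2, hinge1 only 4 to 5 are there at a start; the rules pass over those that are not, and their reading is None.
At some moment in a run one of nut1, nut2, lock1, lock2, hinge1 may be knocked a few centimetres aside while the robot is not near it.
It also fails if it takes over 208 s, if anything falls off the work surface, if the arm or the gripper's body presses on something with over 40 N, if the wrist force passes 120 N, or if a joint passes its speed limit or range.

## Working session

There is one attempt and no reset: what is moved stays moved. The work goes in short steps, Python scripts to look and compute and a tool call to move; the robot and the scene stay as the last step left them, time stands still between calls to the robot, and variables do not carry over. Pictures are saved under pics/ and viewed, and the job is handed in when it is done.

Besides the shell and the picture viewer there is one more tool, called after "Call:" as name(argument=value, ...) on one line, values as JSON. send_rows: Moves the arm, as the interface text tells. Its arguments: {"type":"object","properties":{"motion":{"type":"array"},"squeeze":{"type":"number"}},"required":["motion"]}

```bash
ls; mkdir -p pics; python3 - <<'E'
from rig import arm
import cv2,numpy as np
s=arm.state()
for k,v in s.items(): print(k,np.round(v,3))
for n in ["side","top","wrist"]:
    f=arm.grab_frame(n)
    cv2.imwrite(f"pics/{n}0.png",f["img"])
    np.savez(f"pics/{n}0.npz",**{k:v for k,v in f.items()})
    print(n,{k:np.round(v,4).tolist() for k,v in f.items() if k not in("img","depth")})
E
```

```text
pics
time 0.0
joint_pos [ 1.229  0.312  0.014  1.513 -0.004  1.319 -0.027]
dq [ 0.001  0.     0.     0.002 -0.001  0.001  0.   ]
tau [-0.0000e+00 -3.7991e+01  1.4600e-01 -2.3059e+01  1.2000e-02  1.4000e-02
  0.0000e+00]
ee_pos [ 0.162 -0.525  0.404]
tool_rot [-0.312  2.063 -2.058]
ft_force [-0.94   1.031  0.913]
ft_torque [-0.008 -0.046 -0.014]
grip_width 0.086
side {'mtx': [[489.5137, 0.0, 254.5062], [0.0, 489.5137, 193.6417], [0.0, 0.0, 1.0]], 'dist': [-0.1029, 0.0, 0.0, 0.0, 0.0], 'position': [0.9624, -0.9104, 1.2887], 'rotation': [-2.3404, -0.4651, 0.1686]}
top {'mtx': [[493.1745, 0.0, 263.0881], [0.0, 493.1745, 195.203], [0.0, 0.0, 1.0]], 'dist': [-0.1239, 0.0, 0.0, 0.0, 0.0], 'position': [0.3618, 0.0504, 1.5524], 'rotation': [-2.1052, 2.1417, -0.1783]}
wrist {'mtx': [[332.7494, 0.0, 260.2949], [0.0, 332.7494, 196.2299], [0.0, 0.0, 1.0]], 'dist': [-0.0438, 0.0, 0.0, 0.0, 0.0], 'tool_from_camera': [[0.0007, 0.9638, 0.2667, -0.0666], [0.0004, -0.2667, 0.9638, 0.0295], [1.0, -0.0006, -0.0006, 0.0005], [0.0, 0.0, 0.0, 1.0]]}
```

View pics/top0.png

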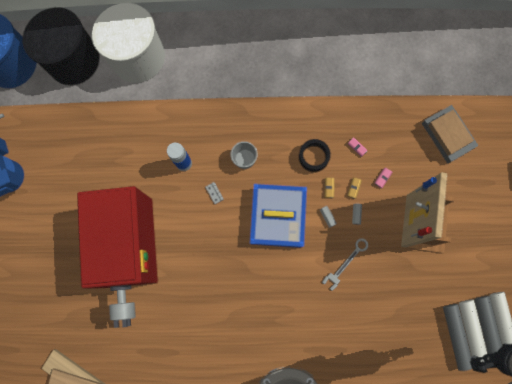

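View pics/side0.png

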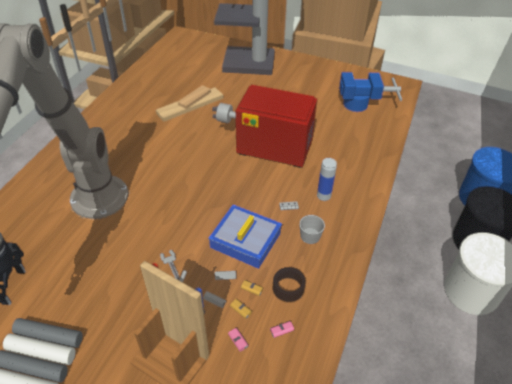

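View pics/wrist0.png

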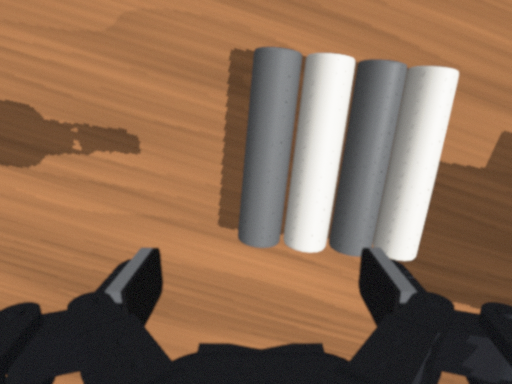

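```bash
cat > h.py <<'E'
import cv2,numpy as np
from scipy.spatial.transform import Rotation as R
def snap(n,tag):
    from rig import arm
    s=arm.state(); f=arm.grab_frame(n)
    if n=="wrist":
        T=np.eye(4);T[:3,:3]=R.from_rotvec(s["tool_rot"]).as_matrix();T[:3,3]=s["ee_pos"]
        C=T@f["tool_from_camera"]
    else:
        C=np.eye(4);C[:3,:3]=R.from_rotvec(f["rotation"]).as_matrix();C[:3,3]=f["position"]
    f["C"]=C
    f={k:np.array(v) for k,v in f.items()}
    np.savez(f"pics/{tag}.npz",**f); cv2.imwrite(f"pics/{tag}.png",f["img"]); return f
def load(tag,n=None):
    f=dict(np.load(f"pics/{tag}.npz"))
    if "C" not in f:
        C=np.eye(4);C[:3,:3]=R.from_rotvec(f["rotation"]).as_matrix();C[:3,3]=f["position"];f["C"]=C
    return f
def ray(f,uv):
    p=cv2.undistortPoints(np.array(uv,float).reshape(-1,1,2),f["mtx"],f["dist"]).reshape(-1,2)
    return np.c_[p,np.ones(len(p))]
def plane(f,uv,z):
    d=ray(f,uv)@f["C"][:3,:3].T; o=f["C"][:3,3]
    return o+d*((z-o[2])/d[:,2])[:,None]
def dep(f,uv):
    uv=np.array(uv).reshape(-1,2); r=ray(f,uv)
    z=f["depth"][uv[:,1].astype(int),uv[:,0].astype(int)]
    return (r*z[:,None])@f["C"][:3,:3].T+f["C"][:3,3]
def cloud(f):
    h,w=f["depth"].shape; u,v=np.meshgrid(np.arange(w),np.arange(h))
    return dep(f,np.c_[u.ravel(),v.ravel()]).reshape(h,w,3)
def rect(f,mask,z=None):
    """biggest blob: rect in world xy from depth points"""
    pass
E
python3 - <<'E'
from h import *
f=load("top0")
im=f["img"]
c=im[120:310,160:460]; cv2.imwrite("pics/topc.png",cv2.resize(c,None,fx=2.6,fy=2.6,interpolation=cv2.INTER_CUBIC))
s=load("side0")["img"][170:360,140:320]; cv2.imwrite("pics/sidec.png",cv2.resize(s,None,fx=3.1,fy=3.1,interpolation=cv2.INTER_CUBIC))
for n,uv in dict(nutA=(327,217),nutB=(357,213),lk1=(330,187),lk2=(354,187),hinge=(215,193),pink=(358,147),lid=(278,232),bar=(278,214),spe=(345,265),eyeR=(362,239),tin=(244,145),bench=(280,300),houstop=(110,220),brd=(440,180)).items():
    print(n,np.round(dep(f,[uv])[0],3),np.round(plane(f,[uv],0.01)[0],3))
E
```

```text
nutA [ 0.564 -0.135  0.023] [ 0.566 -0.136  0.01 ]
nutB [ 0.575 -0.229  0.023] [ 0.577 -0.232  0.01 ]
lk1 [ 0.661 -0.149  0.017] [ 0.662 -0.149  0.01 ]
lk2 [ 0.659 -0.225  0.02 ] [ 0.661 -0.226  0.01 ]
hinge [0.649 0.218 0.01 ] [0.649 0.218 0.01 ]
pink [ 0.79  -0.245  0.019] [ 0.793 -0.246  0.01 ]
lid [0.517 0.02  0.054] [0.521 0.02  0.01 ]
bar [0.567 0.02  0.086] [0.578 0.018 0.01 ]
spe [ 0.414 -0.187  0.009] [ 0.414 -0.187  0.01 ]
eyeR [ 0.494 -0.244  0.011] [ 0.494 -0.244  0.01 ]
tin [0.797 0.122 0.041] [0.806 0.124 0.01 ]
bench [0.31  0.017 0.   ] [0.311 0.018 0.01 ]
houstop [0.538 0.483 0.231] [0.568 0.556 0.01 ]
brd [ 0.614 -0.394  0.327] [ 0.679 -0.509  0.01 ]
```

View pics/topc.png

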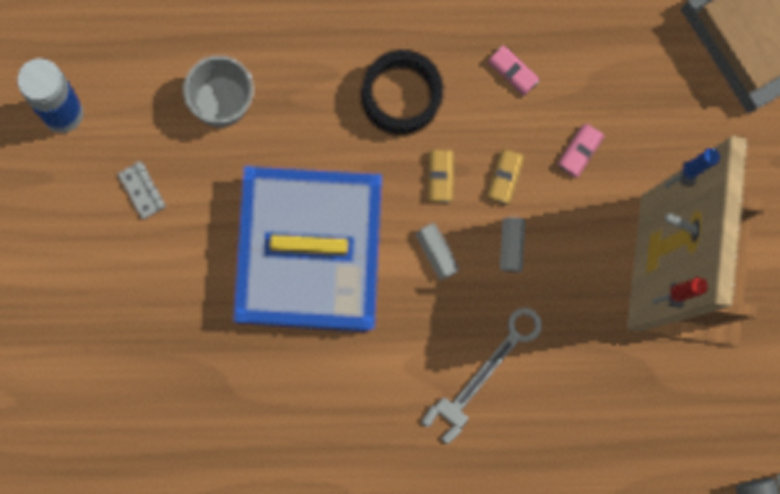

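View pics/sidec.png

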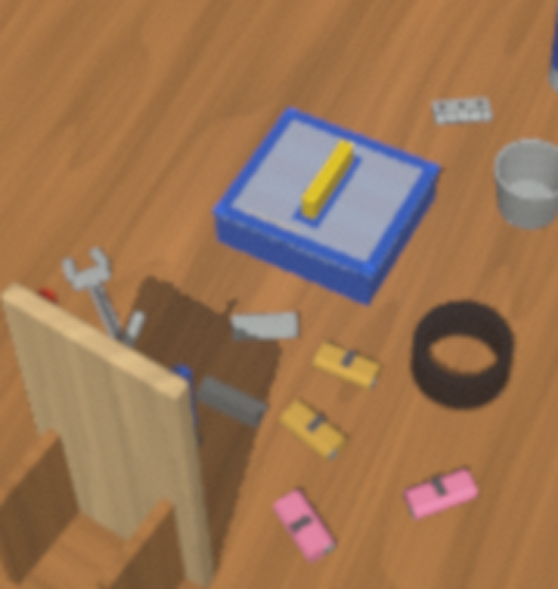

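```bash
cat >> h.py <<'E'
def fit(P,zlo,zhi,cx,cy,r):
    """world rect of cloud points in z band within r of (cx,cy)"""
    m=(P[...,2]>zlo)&(P[...,2]<zhi)&(np.hypot(P[...,0]-cx,P[...,1]-cy)<r)
    q=P[m][:,:2].astype(np.float32)
    if len(q)<5: return None
    (x,y),(w,h),a=cv2.minAreaRect(q*1000)
    if w<h: w,h,a=h,w,a+90
    a=(a+90)%180-90
    return np.round([x/1000,y/1000]+list(q.mean(0)),4),round(w),round(h),round(a,1),len(q)
E
python3 - <<'E'
from h import *
for n in["top0","side0"]:
    f=load(n);P=cloud(f)
    print(n)
    for k,(x,y,a,b,r) in dict(nutA=(.566,-.136,.012,.035,.05),nutB=(.577,-.232,.012,.035,.045),lk1=(.662,-.149,.008,.03,.045),lk2=(.661,-.226,.008,.03,.042),hinge=(.649,.218,.005,.03,.05),lid=(.567,.02,.045,.07,.16),bar=(.567,.02,.075,.1,.06),span=(.45,-.2,.004,.02,.15),eye=(.494,-.244,.004,.02,.025),hous=(.54,.48,.2,.25,.3),board=(.6,-.4,.3,.36,.2)).items():
        print(k,fit(P,a,b,x,y,r))
E
```

```text
top0
nutA (array([ 0.5612, -0.1392,  0.5653, -0.1361]), 73, 28, 27.0, 169)
nutB (array([ 0.5721, -0.2286,  0.5723, -0.2279]), 65, 26, -5.7, 169)
lk1 (array([ 0.6576, -0.1561,  0.6586, -0.1454]), 69, 65, 84.4, 193)
lk2 (array([ 0.6581, -0.2255,  0.6572, -0.2249]), 65, 59, -57.5, 193)
hinge (array([0.6475, 0.2174, 0.6498, 0.2184]), 93, 87, 26.7, 236)
lid (array([0.5696, 0.0175, 0.5677, 0.0173]), 186, 164, -4.5, 3025)
bar (array([0.569 , 0.0184, 0.5683, 0.0177]), 88, 17, 85.4, 170)
span (array([ 0.452 , -0.2015,  0.4465, -0.1972]), 294, 292, -3.3, 1418)
eye (array([ 0.4889, -0.2461,  0.4903, -0.2438]), 45, 39, -60.7, 69)
hous (array([0.4953, 0.4842, 0.4904, 0.4829]), 272, 186, 4.8, 6047)
board (array([ 0.5538, -0.3678,  0.5493, -0.3842]), 169, 62, -10.7, 729)
side0
nutA (array([ 0.5677, -0.1405,  0.5684, -0.1413]), 64, 25, 28.8, 158)
nutB (array([ 0.5721, -0.2342,  0.573 , -0.2334]), 65, 39, -13.1, 167)
lk1 (array([ 0.6594, -0.1472,  0.6603, -0.1494]), 64, 31, -5.9, 188)
lk2 (array([ 0.6562, -0.2261,  0.658 , -0.2283]), 64, 33, -13.7, 190)
hinge (array([0.6492, 0.2177, 0.651 , 0.2199]), 92, 91, -76.1, 164)
lid (array([0.5674, 0.0193, 0.5711, 0.0132]), 187, 172, -4.6, 2165)
bar (array([0.5693, 0.0192, 0.5695, 0.0143]), 93, 18, 87.3, 147)
span (array([ 0.4451, -0.1852,  0.4492, -0.1703]), 298, 266, 18.9, 731)
eye None
hous (array([0.4948, 0.4821, 0.5014, 0.4698]), 272, 192, 4.3, 2450)
board (array([ 0.5503, -0.3822,  0.5538, -0.3927]), 170, 37, -10.3, 823)
```

```bash
python3 - <<'E'
from h import *
print(R.from_rotvec([-0.312,2.063,-2.058]).as_matrix().round(3))
f=load("top0");P=cloud(f)
# spanner pixels crop
m=(P[...,2]>.004)&(P[...,2]<.02)&(P[...,1]<-.13)&(P[...,1]>-.29)&(P[...,0]<.52)&(P[...,0]>.34)
q=P[m][:,:2];print(cv2.minAreaRect((q*1000).astype(np.float32)),len(q))
E
```

```text
[[-0.955 -0.001  0.295]
 [-0.295  0.002 -0.955]
 [ 0.    -1.    -0.002]]
((429.63385009765625, -209.9506072998047), (159.67715454101562, 178.09103393554688), 89.89408874511719) 703
```

Call:
send_rows(motion=[0,0.2,0.27,-0.02,0.6,0,0.2,0.27,-0.02,0.6,0,0.2,0.27,-0.02,0.6,0,0.2,0.27,-0.02,0.6,0,0.2,0.27,-0.02,0.6,0,0.2,0.27,-0.02,0.6,0,0.406,0.543,-0.05,1.192,0,0.406,0.543,-0.05,1.192,0,0.406,0.543,-0.05,1.192,0,0.406,0.543,-0.05,1.192,0,0.406,0.543,-0.05,1.192,0,0.406,0.543,-0.05,1.192,0,0.406,0.543,-0.05,1.192,0,0.406,0.543,-0.05,1.192,0,0.406,0.543,-0.05,1.192,0,0.406,0.543,-0.05,1.192])

```text
time: 1.75
ee_pos: [0.5684, 0.0179, 0.354]
tool_rot: [-1.173, 1.267, -1.265]
ft_force: [-0.1, -0.6, 0.3]
grip_width: 0.0857
```

```bash
cat > look.py <<'E'
import sys
from h import *
from rig import arm
snap(sys.argv[1],sys.argv[2])
s=arm.state();print(s["time"],np.round(s["ee_pos"],4),np.round(s["ft_force"],1),round(float(s["grip_width"]),4),np.round(s["joint_pos"],2))
M=R.from_rotvec(s["tool_rot"]).as_matrix();print("jaw deg",np.degrees(np.arctan2(M[1,2],M[0,2])).round(1),"down",M[:,1].round(3))
E
python3 look.py wrist w1
```

```text
1.8 [0.5682 0.0165 0.3541] [ 0.1 -0.  -0.2] 0.0856 [ 0.33  0.44 -0.55  1.52  0.23  1.25 -0.33]
jaw deg -4.6 down [-0.002 -0.001 -1.   ]
```

View pics/w1.png

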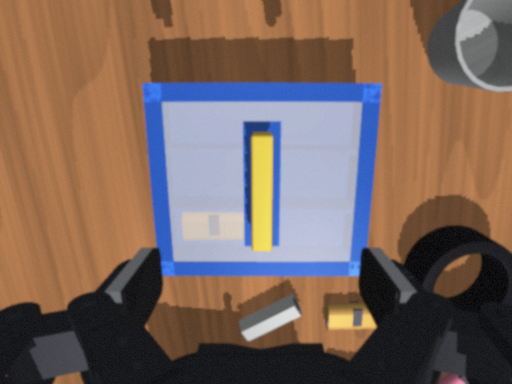

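```bash
python3 - <<'E'
from h import *
f=load("w1");P=cloud(f);im=f["img"]
hsv=cv2.cvtColor(im,cv2.COLOR_BGR2HSV)
m=cv2.inRange(hsv,(22,120,100),(35,255,255));m[270:]=0
q=P[(m>0)&(P[...,2]>.078)&(P[...,2]<.1)];print(q.mean(0),cv2.minAreaRect((q[:,:2]*1000).astype(np.float32)))
# rays at z=.086
c=max(cv2.findContours(m,0,1)[0],key=cv2.contourArea);r=cv2.minAreaRect(c);print(r)
w=plane(f,cv2.boxPoints(r),.086);print(w.round(4),w.mean(0))
E
```

```text
[0.56832823 0.02253062 0.0871924 ] ((568.0850830078125, 19.731910705566406), (88.78638458251953, 14.517057418823242), 85.82192993164062)
((261.0, 191.5), (117.0, 20.0), 90.0)
[[ 0.5643  0.0655  0.086 ]
 [ 0.5784  0.0644  0.086 ]
 [ 0.5722 -0.0252  0.086 ]
 [ 0.5566 -0.024   0.086 ]] [0.56787365 0.02015826 0.086     ]
```

Call:
send_rows(motion=[0,0,0.002,-0.04,0,0,0,0.002,-0.08,0,0,0,0.002,-0.11,0,0,0,0.002,-0.121,0,0,0,0.002,-0.121,0,1,0,0.002,-0.121,0,1,0,0.002,-0.121,0,1,0,0.002,-0.121,0,1,0,0.002,-0.121,0,1,0,0.002,-0.121,0,1,0,0.002,-0.121,0,1,0,0.002,-0.121,0,1,0,0.002,-0.121,0], squeeze=40)

```text
time: 3.1
ee_pos: [0.5689, 0.0197, 0.2345]
tool_rot: [-1.17, 1.266, -1.268]
ft_force: [0.6, -0.4, 5.0]
grip_width: 0.0148
```

Call:
send_rows(motion=[1,0,0,0.03,0,1,0,0,0.06,0,1,0,0,0.1,0,1,-0.03,0,0.1,-0.13,1,-0.06,0.005,0.1,-0.26,1,-0.09,0.005,0.1,-0.39,1,-0.12,0.01,0.1,-0.52,1,-0.15,0.01,0.1,-0.65,1,-0.15,0.01,0.1,-0.78,1,-0.15,0.01,0.1,-0.91,1,-0.15,0.01,0.1,-1.04,1,-0.15,0.01,0.1,-1.17,1,-0.15,0.01,0.1,-1.3,1,-0.15,0.01,0.1,-1.43,1,-0.15,0.01,0.1,-1.571,1,-0.15,0.01,0.1,-1.571,1,-0.15,0.01,0.1,-1.571])

```text
time: 4.8
ee_pos: [0.418, 0.0295, 0.333]
tool_rot: [-0.081, -2.182, 2.182]
ft_force: [0.1, 0.2, -1.8]
grip_width: 0.0156
```

```bash
python3 look.py side s1; python3 look.py top t1; python3 - <<'E'
import cv2,numpy as np
a=cv2.imread("pics/s1.png");b=cv2.imread("pics/t1.png")
cv2.imwrite("pics/st1.png",np.hstack([cv2.resize(a[130:330,130:330],(400,400)),cv2.resize(b[120:320,200:400],(400,400))]))
E
```

```text
4.85 [0.4181 0.0295 0.3331] [ 0.4  0.2 -2.3] 0.0149 [ 0.26  0.13 -0.41  1.94  0.06  1.09 -1.81]
jaw deg -94.4 down [-0.001 -0.    -1.   ]
4.9 [0.4182 0.0295 0.3333] [ 0.3  0.7 -2.2] 0.0152 [ 0.26  0.13 -0.41  1.94  0.06  1.09 -1.81]
jaw deg -94.4 down [-0.001 -0.    -1.   ]
```

View pics/st1.png

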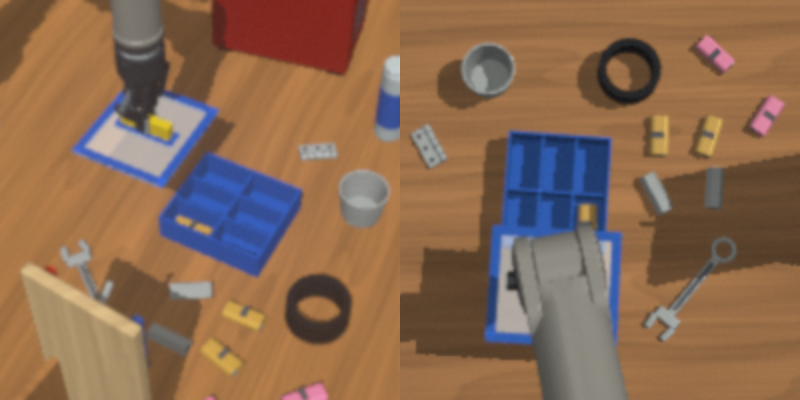

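Call:
send_rows(motion=[1,0,0,-0.04,0,1,0,0,-0.08,0,1,0,0,-0.092,0,1,0,0,-0.098,0,1,0,0,-0.104,0,1,0,0,-0.11,0,1,0,0,-0.117,0,1,0,0,-0.117,0])

```text
time: 5.7
ee_pos: [0.4175, 0.0299, 0.217]
tool_rot: [-0.082, -2.18, 2.181]
ft_force: [-2.0, 0.2, 1.4]
grip_width: 0.0154
```

```bash
python3 look.py side s2;  python3 - <<'E'
import cv2,numpy as np
a=cv2.imread("pics/s2.png")
cv2.imwrite("pics/st2.png",cv2.resize(a[130:290,130:330],(800,640))[:600])
E
```

```text
5.75 [0.4182 0.0298 0.2173] [-0.9 -0.9 -1.3] 0.0151 [ 0.22  0.29 -0.39  2.08  0.16  0.79 -1.91]
jaw deg -94.5 down [-0. -0. -1.]
```

View pics/st2.png

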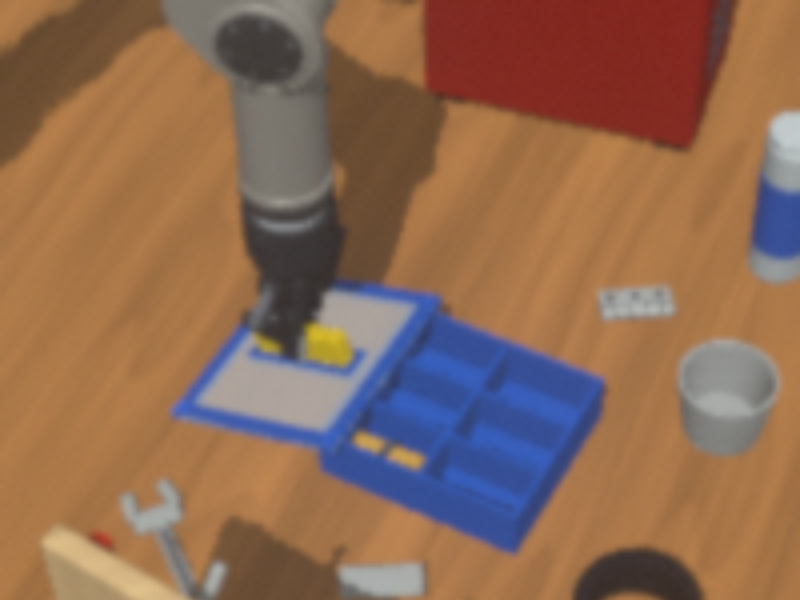

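Call:
send_rows(motion=[1,0.009,-0.001,0.002,0,1,0.018,-0.002,0.005,0,1,0.027,-0.002,0.007,0,1,0.037,-0.003,0.01,0,1,0.041,-0.003,0.013,0,1,0.045,-0.004,0.016,0,1,0.05,-0.004,0.0185,0,1,0.05,-0.004,0.0185,0])

```text
time: 6.55
ee_pos: [0.4699, 0.0254, 0.2359]
tool_rot: [-0.09, -2.183, 2.182]
ft_force: [0.9, -0.7, -2.2]
grip_width: 0.0156
```

```bash
python3 look.py side s3;  python3 - <<'E'
import cv2,numpy as np
a=cv2.imread("pics/s3.png")
cv2.imwrite("pics/st3.png",cv2.resize(a[130:290,130:330],(800,640))[:600])
E
```

```text
6.6 [0.4692 0.0254 0.2355] [-0.6 -0.7 -1.8] 0.0152 [ 0.22  0.35 -0.38  1.94  0.17  0.88 -1.89]
jaw deg -94.6 down [ 0.001  0.    -1.   ]
```

View pics/st3.png

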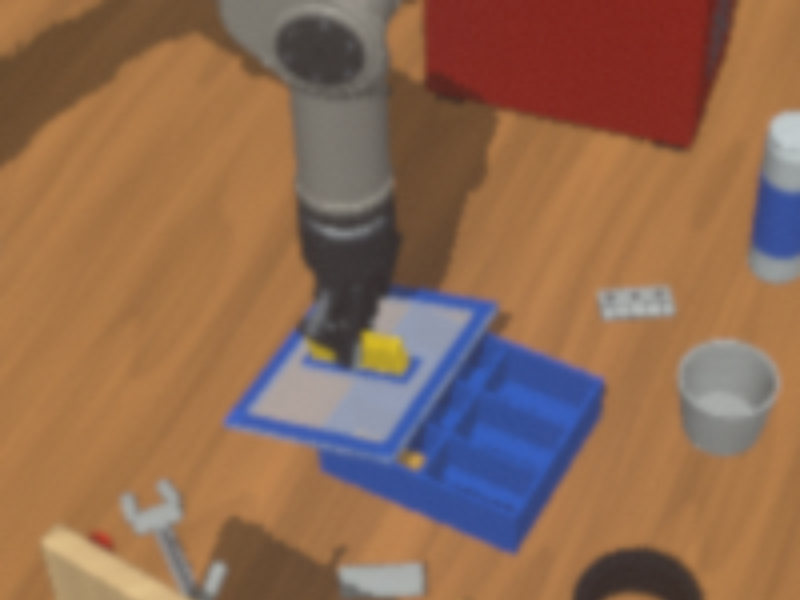

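```bash
cat > tilt.py <<'E'
import sys
from h import *
f=load(sys.argv[1]);P=cloud(f);hsv=cv2.cvtColor(f["img"],cv2.COLOR_BGR2HSV)
x,y=float(sys.argv[2]),float(sys.argv[3])
# RANSAC plane among points near, z>0.01
q=P.reshape(-1,3);q=q[(np.hypot(q[:,0]-x,q[:,1]-y)<.11)&(q[:,2]>.012)&(q[:,2]<.2)]
rng=np.random.default_rng(0);best=None
for i in range(800):
    a,b,c=q[rng.choice(len(q),3,0)];n=np.cross(b-a,c-a);l=np.linalg.norm(n)
    if l<1e-4: continue
    n/=l; 
    if abs(n[2])<.15: continue
    k=abs((q-a)@n)<.004
    if best is None or k.sum()>best.sum(): best=k
s=q[best];c=s.mean(0);n=np.linalg.svd(s-c)[2][2];n*=np.sign(n[2])
print("normal",n.round(3),"tilt",np.degrees(np.arccos(n[2])).round(1),"n",best.sum(),"x",s[:,0].min().round(3),s[:,0].max().round(3),"y",s[:,1].min().round(3),s[:,1].max().round(3),"z",s[:,2].min().round(3),s[:,2].max().round(3))
E
python3 tilt.py s3 .44 .025
```

```text
normal [-0.279  0.026  0.96 ] tilt 16.3 n 1043 x 0.389 0.549 y -0.069 0.118 z 0.034 0.084
```

Call:
send_rows(motion=[1,-0.015,0.001,-0.002,0,1,-0.031,0.0025,-0.004,0,1,-0.031,0.0025,-0.01,0,1,-0.031,0.0025,-0.015,0,1,-0.031,0.0025,-0.019,0,1,-0.031,0.0025,-0.019,0])

```text
time: 7.2
ee_pos: [0.4362, 0.0282, 0.216]
tool_rot: [-0.08, -2.177, 2.18]
ft_force: [-7.7, 0.2, 7.6]
grip_width: 0.0151
```

```bash
python3 look.py side s4; python3 tilt.py s4 .42 .025
```

```text
7.25 [0.4362 0.0282 0.216 ] [-8.2  0.4  7.5] 0.0155 [ 0.22  0.33 -0.38  2.04  0.17  0.81 -1.91]
jaw deg -94.5 down [-0.006 -0.001 -1.   ]
normal [-0.396  0.037  0.917] tilt 23.4 n 1031 x 0.362 0.522 y -0.07 0.121 z 0.012 0.08
```

Call:
send_rows(motion=[1,0.004,0,0.001,0,1,0.008,-0.001,0.002,0,1,0.012,-0.001,0.003,0,1,0.016,-0.001,0.004,0,1,0.02,-0.001,0.006,0,1,0.02,-0.001,0.006,0])

```text
time: 7.85
ee_pos: [0.4484, 0.0279, 0.2195]
tool_rot: [-0.051, -2.163, 2.171]
ft_force: [-25.3, 1.5, 18.7]
grip_width: 0.0152
```

```bash
python3 look.py side s5; python3 tilt.py s5 .43 .025
```

```text
7.9 [0.4483 0.0279 0.2195] [-24.9   1.9  18.5] 0.0151 [ 0.21  0.35 -0.38  1.99  0.17  0.86 -1.91]
jaw deg -94.4 down [-0.031 -0.003 -1.   ]
normal [-0.387  0.032  0.921] tilt 22.9 n 1076 x 0.367 0.531 y -0.068 0.124 z 0.012 0.082
```

Call:
send_rows(motion=[1,0,0,0,0,1,0,0,0,0,1,0,0,0,0], squeeze=20)

```text
time: 8.2
ee_pos: [0.4483, 0.0279, 0.2195]
tool_rot: [-0.051, -2.163, 2.171]
ft_force: [-24.9, 1.5, 18.1]
grip_width: 0.0153
```

```bash
python3 look.py side s6; python3 tilt.py s6 .43 .025;python3 - <<'E'
import cv2,numpy as np
a=cv2.imread("pics/s6.png")
cv2.imwrite("pics/st6.png",cv2.resize(a[130:290,130:330],(800,640))[:600])
E
```

```text
8.25 [0.4483 0.0279 0.2195] [-25.    1.6  18.1] 0.0152 [ 0.21  0.35 -0.38  1.99  0.17  0.86 -1.91]
jaw deg -94.4 down [-0.03  -0.003 -1.   ]
normal [-0.388  0.032  0.921] tilt 22.9 n 1084 x 0.37 0.53 y -0.069 0.122 z 0.012 0.082
```

View pics/st6.png

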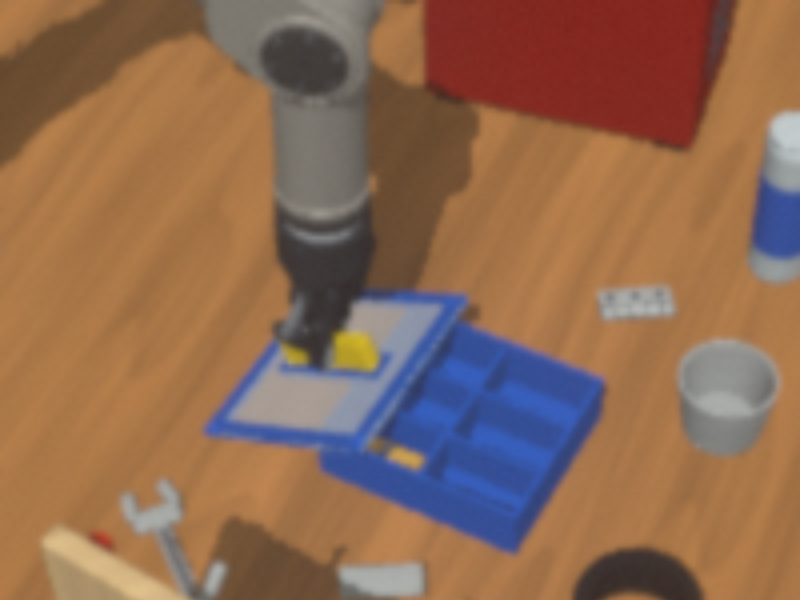

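Call:
send_rows(motion=[1,-0.008,0,0,0,1,-0.012,0,0.002,0,0,-0.012,0,0.002,0,0,-0.012,0,0.004,0,0,-0.012,0,0.012,0,0,-0.012,0,0.02,0,0,-0.012,0,0.1,0,0,-0.012,0,0.1,0,0,-0.012,0,0.1,0])

```text
time: 9.15
ee_pos: [0.448, 0.0276, 0.3277]
tool_rot: [-0.1, -2.188, 2.186]
ft_force: [0.8, -0.3, -0.3]
grip_width: 0.0856
```

```bash
python3 look.py side s7; python3 tilt.py s7 .43 .025;python3 look.py wrist w7
```

```text
9.2 [0.4469 0.0273 0.3253] [-0.7  0.3 -0.6] 0.0853 [ 0.26  0.19 -0.41  1.89  0.09  1.07 -1.83]
jaw deg -94.5 down [ 0.007 -0.    -1.   ]
normal [-0.449  0.037  0.893] tilt 26.8 n 1100 x 0.373 0.528 y -0.07 0.122 z 0.012 0.086
9.25 [0.4459 0.027  0.3234] [-0.   0.5 -0.7] 0.0858 [ 0.26  0.19 -0.41  1.89  0.09  1.07 -1.83]
jaw deg -94.5 down [ 0.003 -0.    -1.   ]
```

View pics/w7.png

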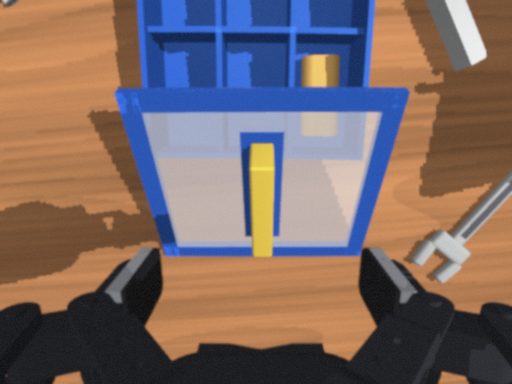

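View pics/s7.png

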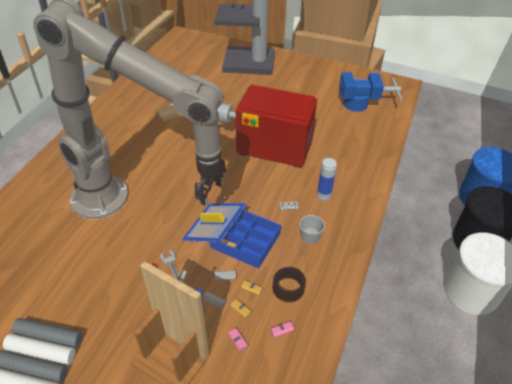

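```bash
python3 - <<'E'
from h import *
for t in ["w7","s7"]:
    f=load(t);P=cloud(f);im=f["img"]
    hsv=cv2.cvtColor(im,cv2.COLOR_BGR2HSV)
    m=cv2.inRange(hsv,(22,120,60),(35,255,255))
    k=(m>0)&(abs(P[...,0]-.44)<.09)&(abs(P[...,1]-.03)<.06)&(P[...,2]>.02)
    q=P[k]
    for a in np.arange(.38,.5,.01):
        s=q[(q[:,0]>=a)&(q[:,0]<a+.01)]
        if len(s):print(t,round(a+.005,3),"y %.4f %.4f zmax %.4f med %.4f n %d"%(s[:,1].min(),s[:,1].max(),s[:,2].max(),np.median(s[:,2]),len(s)))
E
python3 tilt.py w7 .43 .025
```

```text
w7 0.395 y 0.0229 0.0333 zmax 0.0524 med 0.0519 n 9
w7 0.405 y 0.0214 0.0362 zmax 0.0582 med 0.0549 n 172
w7 0.415 y 0.0209 0.0353 zmax 0.0633 med 0.0598 n 180
w7 0.425 y 0.0203 0.0352 zmax 0.0686 med 0.0652 n 207
w7 0.435 y 0.0191 0.0342 zmax 0.0735 med 0.0705 n 219
w7 0.445 y 0.0185 0.0339 zmax 0.0792 med 0.0753 n 254
w7 0.455 y 0.0180 0.0329 zmax 0.0838 med 0.0805 n 271
w7 0.465 y 0.0168 0.0323 zmax 0.0891 med 0.0859 n 307
w7 0.475 y 0.0159 0.0315 zmax 0.0921 med 0.0895 n 391
w7 0.485 y 0.0156 0.0307 zmax 0.0867 med 0.0767 n 396
s7 0.395 y 0.0313 0.0313 zmax 0.0499 med 0.0499 n 1
s7 0.405 y 0.0202 0.0374 zmax 0.0571 med 0.0512 n 16
s7 0.415 y 0.0182 0.0274 zmax 0.0637 med 0.0559 n 17
s7 0.425 y 0.0177 0.0338 zmax 0.0731 med 0.0533 n 22
s7 0.435 y 0.0155 0.0320 zmax 0.0747 med 0.0630 n 23
s7 0.445 y 0.0154 0.0340 zmax 0.0830 med 0.0706 n 22
s7 0.455 y 0.0141 0.0324 zmax 0.0854 med 0.0763 n 25
s7 0.465 y 0.0144 0.0323 zmax 0.0898 med 0.0781 n 23
s7 0.475 y 0.0144 0.0300 zmax 0.0942 med 0.0867 n 23
s7 0.485 y 0.0140 0.0305 zmax 0.0897 med 0.0757 n 21Traceback (most recent call last):
  File "tilt.py", line 15, in <module>
    s=q[best];c=s.mean(0);n=np.linalg.svd(s-c)[2][2];n*=np.sign(n[2])
                            ~~~~~~~~~~~~~^^^^^
    u, s, vh = gufunc(a, signature=signature)
               ~~~~~~^^^^^^^^^^^^^^^^^^^^^^^^
numpy._core._exceptions._ArrayMemoryError: Unable to allocate 9.08 GiB for an array with shape (34915, 34915) and data type float64
```

Call:
send_rows(motion=[0,0.009,-0.0015,-0.04,0,0,0.009,-0.0015,-0.07,0,0,0.009,-0.0015,-0.085,0,0,0.009,-0.0015,-0.085,0,1,0.009,-0.0015,-0.085,0,1,0.009,-0.0015,-0.085,0,1,0.009,-0.0015,-0.085,0,1,0.009,-0.0015,-0.085,0,1,0.009,-0.0015,-0.085,0,1,0.009,-0.0015,-0.085,0,1,0.009,-0.0015,-0.085,0,1,0.009,-0.0015,-0.085,0], squeeze=40)

```text
time: 10.45
ee_pos: [0.4547, 0.0255, 0.2378]
tool_rot: [-0.087, -2.181, 2.182]
ft_force: [-1.0, -0.0, 5.1]
grip_width: 0.015
```

```bash
python3 look.py side s8; python3 tilt.py s8 .43 .025
```

```text
10.5 [0.4547 0.0255 0.2378] [-1.5 -0.   5.4] 0.0146 [ 0.23  0.32 -0.39  1.97  0.16  0.87 -1.89]
jaw deg -94.5 down [ 0.001 -0.    -1.   ]
normal [-0.454  0.042  0.89 ] tilt 27.1 n 964 x 0.377 0.53 y -0.07 0.124 z 0.012 0.086
```

Call:
send_rows(motion=[1,-0.005,0,0.03,0,1,-0.01,0,0.07,0,1,-0.01,0,0.12,0,1,-0.01,0,0.12,0,1,-0.01,0,0.12,0])

```text
time: 11.0
ee_pos: [0.4446, 0.0255, 0.3577]
tool_rot: [-0.089, -2.182, 2.182]
ft_force: [-0.8, 0.2, -1.8]
grip_width: 0.0149
```

```bash
python3 look.py side s9; python3 - <<'E'
import cv2
a=cv2.imread("pics/s9.png")
cv2.imwrite("pics/st9.png",cv2.resize(a[130:290,130:330],(750,600)))
E
sed -i 's/q\[:,2\]<.2)/q[:,2]<.3)/; s/svd(s-c)/svd(s-c,full_matrices=False)/' tilt.py; python3 tilt.py s9 .43 .025
```

```text
11.05 [0.4439 0.0254 0.3562] [-1.  -0.2 -3. ] 0.0153 [ 0.27  0.16 -0.41  1.85  0.07  1.16 -1.81]
jaw deg -94.5 down [-0.002 -0.    -1.   ]
normal [-0.454  0.038  0.89 ] tilt 27.1 n 1119 x 0.361 0.521 y -0.072 0.119 z 0.122 0.205
```

View pics/st9.png

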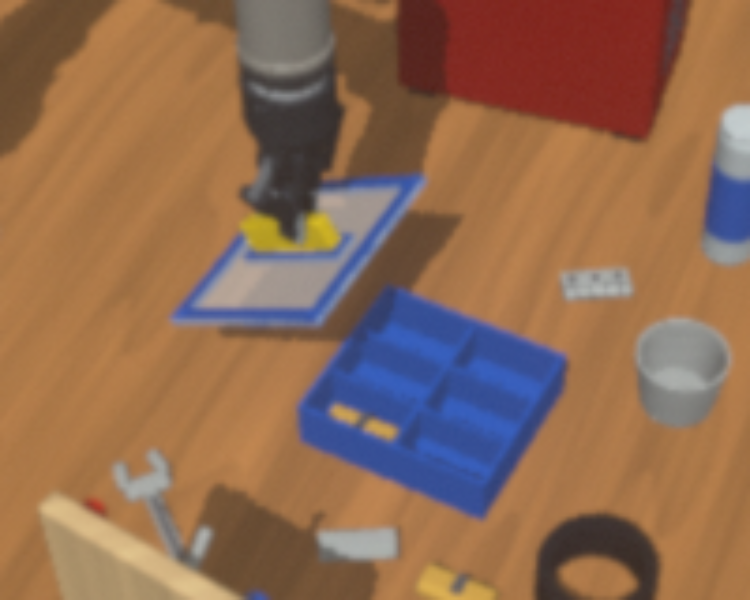

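Call:
send_rows(motion=[1,0,0,-0.05,0,1,0.005,0,-0.09,0,1,0.01,0,-0.113,0,1,0.01,0,-0.119,0,1,0.01,0,-0.119,0,0,0.01,0,-0.119,0,0,0.01,0,-0.119,0,0,0.01,0,-0.119,0,0,0.01,0,-0.1,0,0,0.01,0,-0.06,0,0,0.01,0,-0.03,0,0,0.01,0,-0.03,0,0,0.01,0,-0.03,0])

```text
time: 12.35
ee_pos: [0.4547, 0.0255, 0.3278]
tool_rot: [-0.089, -2.182, 2.182]
ft_force: [-1.0, 0.2, 0.1]
grip_width: 0.0851
```

```bash
cat > bar.py <<'E'
import sys
from h import *
f=load(sys.argv[1]);P=cloud(f);im=f["img"]
hsv=cv2.cvtColor(im,cv2.COLOR_BGR2HSV)
m=cv2.inRange(hsv,(22,120,60),(35,255,255))
k=(m>0)&(abs(P[...,0]-.44)<.09)&(abs(P[...,1]-.03)<.06)&(P[...,2]>.02)
q=P[k]
for a in np.arange(.38,.5,.01):
    s=q[(q[:,0]>=a)&(q[:,0]<a+.01)]
    if len(s):print(round(a+.005,3),"y %.4f %.4f zmax %.4f med %.4f n %d"%(s[:,1].min(),s[:,1].max(),s[:,2].max(),np.median(s[:,2]),len(s)))
E
python3 look.py wrist w10; python3 bar.py w10
```

```text
12.4 [0.4541 0.0254 0.3267] [ 0.9 -1.3 -0.1] 0.0857 [ 0.27  0.21 -0.41  1.87  0.09  1.09 -1.83]
jaw deg -94.5 down [-0.001 -0.    -1.   ]
0.395 y 0.0222 0.0356 zmax 0.0549 med 0.0529 n 85
0.405 y 0.0209 0.0355 zmax 0.0597 med 0.0564 n 161
0.415 y 0.0203 0.0349 zmax 0.0643 med 0.0612 n 178
0.425 y 0.0197 0.0345 zmax 0.0690 med 0.0661 n 196
0.435 y 0.0183 0.0338 zmax 0.0744 med 0.0709 n 219
0.445 y 0.0178 0.0327 zmax 0.0792 med 0.0761 n 234
0.455 y 0.0172 0.0323 zmax 0.0849 med 0.0807 n 258
0.465 y 0.0160 0.0313 zmax 0.0892 med 0.0858 n 291
0.475 y 0.0153 0.0304 zmax 0.0901 med 0.0836 n 428
0.485 y 0.0150 0.0299 zmax 0.0767 med 0.0697 n 192
```

Call:
send_rows(motion=[0,-0.046,0.003,-0.02,0,0,-0.046,0.003,-0.06,0,0,-0.046,0.003,-0.09,0,0,-0.046,0.003,-0.1155,0,0,-0.046,0.003,-0.1155,0,1,-0.046,0.003,-0.1155,0,1,-0.046,0.003,-0.1155,0,1,-0.046,0.003,-0.1155,0,1,-0.046,0.003,-0.1155,0,1,-0.046,0.003,-0.1155,0,1,-0.046,0.003,-0.1155,0,1,-0.046,0.003,-0.1155,0,1,-0.046,0.003,-0.1155,0], squeeze=30)

```text
time: 13.7
ee_pos: [0.4089, 0.0286, 0.2124]
tool_rot: [-0.088, -2.181, 2.182]
ft_force: [-1.0, -0.6, 5.9]
grip_width: 0.0153
```

Call:
send_rows(motion=[1,0.006,0,0.003,0,1,0.013,-0.001,0.004,0,1,0.019,-0.001,0.005,0,1,0.026,-0.002,0.007,0,1,0.026,-0.002,0.007,0])

```text
time: 14.2
ee_pos: [0.4292, 0.0269, 0.2166]
tool_rot: [-0.065, -2.17, 2.175]
ft_force: [-14.0, 0.6, 8.7]
grip_width: 0.0155
```

```bash
python3 look.py side s11; python3 tilt.py s11 .43 .025
```

```text
14.25 [0.4292 0.0269 0.2166] [-13.3   0.7   9.4] 0.0151 [ 0.24  0.32 -0.4   2.05  0.17  0.82 -1.91]
jaw deg -94.5 down [-0.018 -0.001 -1.   ]
normal [-0.495  0.042  0.868] tilt 29.8 n 978 x 0.387 0.538 y -0.071 0.122 z 0.012 0.096
```

Call:
send_rows(motion=[1,0,0,0,0,1,0.004,0,0.001,0,1,0.008,0,0.002,0,1,0.011,-0.001,0.003,0,1,0.011,-0.001,0.003,0], squeeze=20)

```text
time: 14.75
ee_pos: [0.4359, 0.0265, 0.218]
tool_rot: [-0.05, -2.163, 2.17]
ft_force: [-21.9, 2.5, 13.2]
grip_width: 0.0151
```

```bash
python3 look.py side s12; python3 tilt.py s12 .43 .025
```

```text
14.8 [0.4359 0.0265 0.218 ] [-23.5   2.2  11.8] 0.0155 [ 0.23  0.34 -0.4   2.02  0.17  0.84 -1.91]
jaw deg -94.4 down [-0.031 -0.002 -1.   ]
normal [-0.507  0.043  0.861] tilt 30.6 n 949 x 0.392 0.539 y -0.072 0.122 z 0.012 0.097
```

Call:
send_rows(motion=[1,-0.015,0,0.005,0,1,-0.02,0,0.04,0,1,-0.02,0,0.08,0,1,-0.02,0,0.12,0,1,-0.02,0,0.15,0,1,-0.02,0,0.19,0,1,-0.02,0.03,0.19,0.13,1,0,0.06,0.19,0.26,1,0.02,0.09,0.19,0.4,1,0.04,0.12,0.19,0.53,1,0.06,0.15,0.19,0.66,1,0.068,0.18,0.19,0.8,1,0.068,0.21,0.19,0.93,1,0.068,0.222,0.19,1.07,1,0.068,0.222,0.19,1.2,1,0.068,0.222,0.19,1.34,1,0.068,0.222,0.19,1.47,1,0.068,0.222,0.19,1.6,1,0.068,0.222,0.19,1.73,1,0.068,0.222,0.19,1.73], squeeze=40)

```text
time: 16.8
ee_pos: [0.5139, 0.2471, 0.4106]
tool_rot: [-1.247, 1.152, -1.15]
ft_force: [-0.4, 0.1, -1.2]
grip_width: 0.0154
```

```bash
python3 look.py side s13; python3 tilt.py s13 .51 .25;python3 look.py wrist w13
```

```text
16.85 [0.5139 0.2472 0.4108] [-0.4 -0.2 -1.5] 0.0151 [ 0.07  0.46 -0.82  1.42  0.34  1.4  -0.67]
jaw deg 4.4 down [-0.001 -0.    -1.   ]
normal [ 0.044 -0.524  0.851] tilt 31.7 n 1156 x 0.417 0.607 y 0.207 0.356 z 0.2 0.29
16.9 [0.5138 0.2472 0.411 ] [ 0.7  0.1 -2.1] 0.0153 [ 0.07  0.46 -0.82  1.42  0.34  1.4  -0.67]
jaw deg 4.4 down [-0.001 -0.    -1.   ]
```

View pics/w13.png

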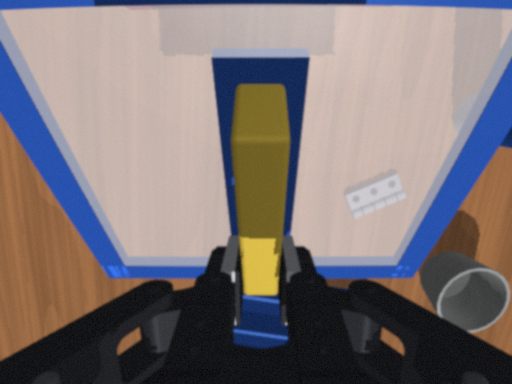

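View pics/s13.png

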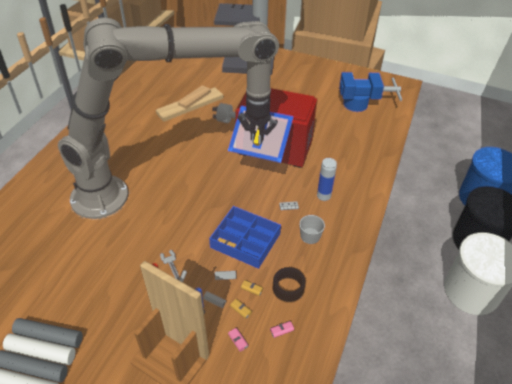

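Call:
send_rows(motion=[1,-0.002,0.03,0,0,1,-0.004,0.055,0,0,1,-0.006,0.075,0,0,1,-0.006,0.075,-0.02,0,1,-0.006,0.075,-0.035,0,1,-0.006,0.075,-0.045,0,1,-0.006,0.075,-0.053,0,1,-0.006,0.075,-0.053,0], squeeze=25)

```text
time: 17.7
ee_pos: [0.5076, 0.3223, 0.3586]
tool_rot: [-1.246, 1.151, -1.151]
ft_force: [-1.3, -0.7, -1.1]
grip_width: 0.0151
```

```bash
python3 look.py side s14; python3 tilt.py s14 .51 .33
```

```text
17.75 [0.5077 0.3223 0.3589] [ 0.7 -0.4 -1.7] 0.0149 [-0.09  0.56 -0.79  1.41  0.4   1.33 -0.82]
jaw deg 4.5 down [ 0. -0. -1.]
normal [ 0.056 -0.578  0.814] tilt 35.5 n 991 x 0.411 0.6 y 0.285 0.431 z 0.144 0.246
```

Tilting now (35.5° with hardly any force). Continue down.

Call:
send_rows(motion=[1,0,0,-0.008,0,1,0,0,-0.016,0,1,0,0,-0.024,0,1,0,0,-0.032,0,1,0,0,-0.032,0])

```text
time: 18.25
ee_pos: [0.5076, 0.3214, 0.3248]
tool_rot: [-1.249, 1.151, -1.152]
ft_force: [-0.4, -2.0, -0.9]
grip_width: 0.015
```

```bash
python3 look.py side s15; python3 tilt.py s15 .51 .33; python3 - <<'E'
import cv2
a=cv2.imread("pics/s15.png")
cv2.imwrite("pics/st15.png",cv2.resize(a[60:220,180:380],(750,600)))
E
```

```text
18.3 [0.5077 0.3213 0.3251] [ 0.3 -1.9 -2.5] 0.015 [-0.09  0.59 -0.78  1.46  0.42  1.27 -0.83]
jaw deg 4.5 down [-0.002 -0.003 -1.   ]
normal [ 0.07  -0.779  0.623] tilt 51.4 n 946 x 0.411 0.598 y 0.302 0.419 z 0.106 0.238
```

View pics/st15.png

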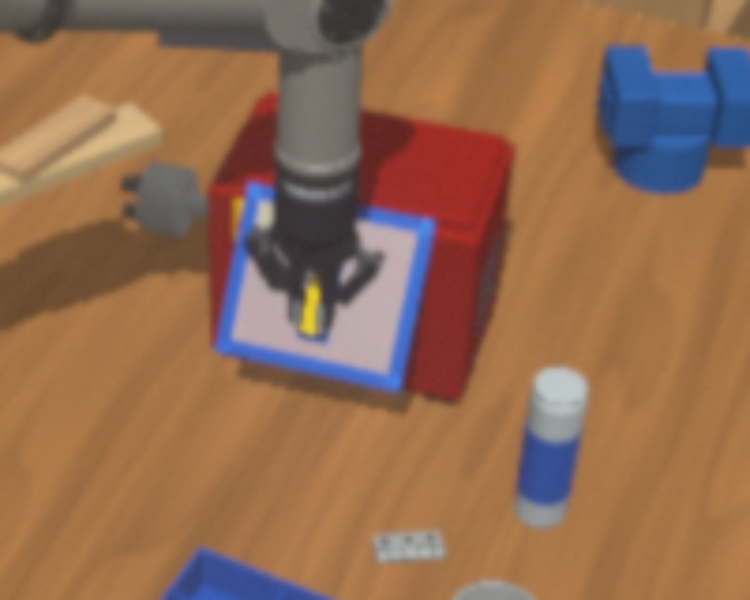

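Call:
send_rows(motion=[1,0,-0.01,0.005,0,1,0.002,-0.03,0.01,0,1,0.004,-0.053,0.01,0,1,0.004,-0.053,-0.03,0,1,0.004,-0.053,-0.07,0,1,0.004,-0.053,-0.09,0,1,0.004,-0.053,-0.095,0,1,0.004,-0.053,-0.095,0], squeeze=40)

```text
time: 19.1
ee_pos: [0.5112, 0.2693, 0.2313]
tool_rot: [-1.247, 1.151, -1.149]
ft_force: [0.4, -0.9, -2.4]
grip_width: 0.0153
```

```bash
python3 look.py side s16; python3 tilt.py s16 .51 .28; python3 - <<'E'
from h import *
f=load("s16");P=cloud(f)
q=P.reshape(-1,3)
hsv=cv2.cvtColor(f["img"],cv2.COLOR_BGR2HSV).reshape(-1,3)
b=(hsv[:,0]>105)&(hsv[:,0]<130)&(hsv[:,1]>120)&(abs(q[:,0]-.51)<.12)&(abs(q[:,1]-.28)<.12)
print(len(q[b]),np.percentile(q[b],[0,2,5,95,100],axis=0).round(4))
r=((hsv[:,0]<6)|(hsv[:,0]>174))&(hsv[:,1]>150)&(q[:,2]<.19)&(q[:,2]>.03)&(abs(q[:,0]-.51)<.14)
n=np.array([.080,-.997]);print("face dist along -n:",np.percentile(-(q[r][:,:2]-[.502,.398])@n,[5,25,50,75]).round(4),r.sum())
E
```

```text
19.15 [0.5117 0.2699 0.2326] [ 0.4 -0.5 -1.5] 0.0149 [-0.01  0.64 -0.74  1.64  0.48  1.06 -0.81]
jaw deg 4.6 down [ 0.001  0.001 -1.   ]
normal [ 0.057 -0.769  0.637] tilt 50.4 n 847 x 0.413 0.602 y 0.252 0.369 z 0.014 0.143
431 [[0.4127 0.2474 0.0102]
 [0.4167 0.2521 0.0142]
 [0.4182 0.2543 0.016 ]
 [0.5971 0.3611 0.1401]
 [0.6029 0.3691 0.1594]]
face dist along -n: [0.0066 0.0095 0.0121 0.0148] 973
```

Call:
send_rows(motion=[1,0,0.01,-0.006,0,1,-0.001,0.02,-0.006,0,1,-0.002,0.028,-0.006,0,1,-0.002,0.032,-0.007,0,1,-0.002,0.036,-0.007,0,1,-0.003,0.04,-0.007,0,1,-0.003,0.04,-0.007,0])

```text
time: 19.85
ee_pos: [0.5081, 0.3102, 0.2248]
tool_rot: [-1.246, 1.15, -1.149]
ft_force: [0.1, 0.1, -2.2]
grip_width: 0.0155
```

```bash
python3 look.py side s17; python3 tilt.py s17 .51 .3
```

```text
19.9 [0.5083 0.3098 0.2247] [-0.2  0.3 -2.4] 0.0153 [-0.09  0.68 -0.73  1.59  0.5   1.07 -0.88]
jaw deg 4.6 down [-0. -0. -1.]
normal [ 0.058 -0.761  0.646] tilt 49.7 n 695 x 0.412 0.599 y 0.289 0.409 z 0.012 0.14
```

Call:
send_rows(motion=[1,0,0.004,-0.001,0,1,0,0.007,-0.002,0,1,0,0.01,-0.003,0,1,0,0.01,-0.003,0])

```text
time: 20.3
ee_pos: [0.5093, 0.3164, 0.2216]
tool_rot: [-1.252, 1.148, -1.157]
ft_force: [-0.8, -8.9, 5.0]
grip_width: 0.0151
```

```bash
python3 look.py side s18; python3 tilt.py s18 .51 .31; python3 - <<'E'
import cv2
a=cv2.imread("pics/s18.png")
cv2.imwrite("pics/st18.png",cv2.resize(a[80:220,200:375],(750,600)))
E
```

```text
20.35 [0.5093 0.3164 0.2216] [-1.1 -8.1  4.2] 0.0153 [-0.11  0.69 -0.72  1.58  0.5   1.07 -0.89]
jaw deg 4.5 down [-0.001 -0.008 -1.   ]
normal [ 0.082 -0.782  0.618] tilt 51.8 n 734 x 0.414 0.601 y 0.296 0.417 z 0.012 0.151
```

View pics/st18.png

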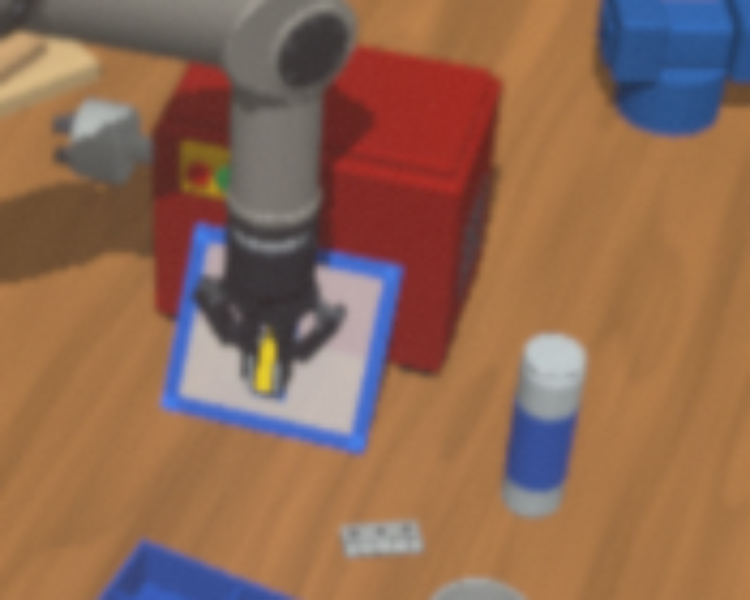

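Call:
send_rows(motion=[1,0,-0.002,-0.002,0,1,0,-0.002,-0.002,0,0.3,0,-0.002,-0.002,0,0.3,0,-0.002,-0.002,0,0,0,-0.002,-0.002,0,0,0,-0.002,-0.002,0,0,0,-0.002,0.01,0,0,0,-0.002,0.04,0,0,0,-0.002,0.08,0,0,0,-0.01,0.13,0,0,0,-0.04,0.17,0,0,0,-0.08,0.17,0])

```text
time: 21.55
ee_pos: [0.5083, 0.2434, 0.3997]
tool_rot: [-1.233, 1.141, -1.145]
ft_force: [0.7, -0.1, -0.0]
grip_width: 0.0851
```

```bash
python3 look.py side s19; python3 tilt.py s19 .51 .31; python3 - <<'E'
import cv2
a=cv2.imread("pics/s19.png")
cv2.imwrite("pics/st19.png",cv2.resize(a[80:220,200:375],(750,600)))
E
```

```text
21.6 [0.5106 0.2329 0.3961] [-1.6 -7.6 -1.8] 0.0858 [ 0.11  0.45 -0.82  1.47  0.34  1.36 -0.66]
jaw deg 4.2 down [ 0.008 -0.005 -1.   ]
normal [ 0.06  -0.781  0.621] tilt 51.6 n 1106 x 0.413 0.601 y 0.302 0.417 z 0.012 0.144
```

View pics/st19.png

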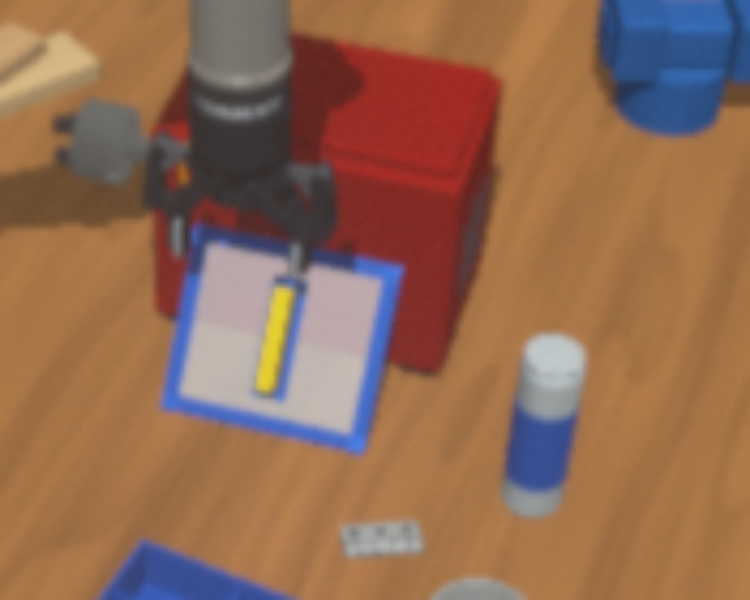

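Call:
send_rows(motion=[0,0.05,-0.005,0,0,0,0.1,-0.014,-0.03,0,0,0.14,-0.014,-0.06,0,0,0.14,-0.014,-0.06,0,0,0.14,-0.014,-0.06,0])

```text
time: 22.1
ee_pos: [0.6491, 0.2247, 0.329]
tool_rot: [-1.249, 1.154, -1.15]
ft_force: [-0.6, -0.1, 0.3]
grip_width: 0.0852
```

```bash
python3 look.py wrist w20
```

```text
22.15 [0.6479 0.2262 0.3314] [0.1 0.  0.4] 0.0855 [ 0.02  0.74 -0.73  1.17  0.47  1.39 -0.57]
jaw deg 4.6 down [-0.002  0.001 -1.   ]
```

View pics/w20.png

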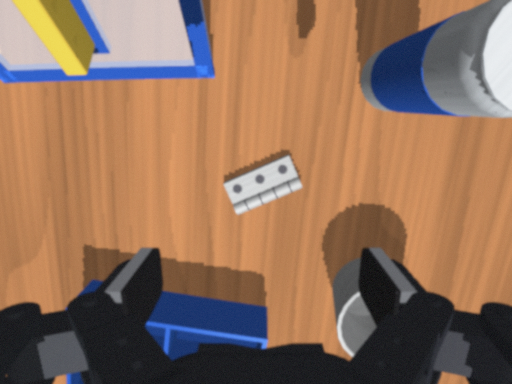

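```bash
cat > part.py <<'E'
import sys
from h import *
tag,x,y,zmin,ztop=sys.argv[1],*map(float,sys.argv[2:6])
rad=float(sys.argv[6]) if len(sys.argv)>6 else .06
f=load(tag);P=cloud(f)
m=((P[...,2]>zmin)&(P[...,2]<ztop+.015)&(np.hypot(P[...,0]-x,P[...,1]-y)<rad)).astype(np.uint8)
n,l,st,ce=cv2.connectedComponentsWithStats(m)
for i in range(1,n):
    if st[i,4]<60: continue
    q=P[l==i]
    t=q[q[:,2]>ztop-.006]
    for nm,w in (("all",q),("top",t)):
        if len(w)<20: continue
        (a,b),(c,d),an=cv2.minAreaRect((w[:,:2]*1000).astype(np.float32))
        if c<d:c,d,an=d,c,an+90
        an=(an+90)%180-90
        cov=np.cov((w[:,:2]-w[:,:2].mean(0)).T);ev,V=np.linalg.eigh(cov);pa=np.degrees(np.arctan2(V[1,1],V[0,1]));pa=(pa+90)%180-90
        print(nm,"px",ce[i].round(0),"ctr %.4f %.4f"%(a/1e3,b/1e3),"mean",w[:,:2].mean(0).round(4),"size %.0f %.0f"%(c,d),"ang %.1f pca %.1f"%(an,pa),"z",np.percentile(w[:,2],[50,95]).round(4),len(w))
E
python3 part.py w20 .649 .218 .004 .012
```

```text
all px [263. 185.] ctr 0.6490 0.2211 mean [0.6491 0.222 ] size 64 32 ang 28.1 pca 28.3 z [0.0098 0.0135] 2528
top px [263. 185.] ctr 0.6490 0.2211 mean [0.6491 0.2219] size 64 32 ang 28.1 pca 28.2 z [0.0098 0.0135] 2507
```

Call:
send_rows(motion=[0,0.001,-0.005,-0.02,-0.15,0,0.001,-0.005,-0.04,-0.3,0,0.001,-0.005,-0.06,-0.45,0,0.001,-0.005,-0.08,-0.6,0,0.001,-0.005,-0.1,-0.75,0,0.001,-0.005,-0.1,-0.9,0,0.001,-0.005,-0.1,-1.05,0,0.001,-0.005,-0.12,-1.161,0,0.001,-0.005,-0.145,-1.161,0,0.001,-0.005,-0.157,-1.161,0,0.001,-0.005,-0.157,-1.161])

```text
time: 23.25
ee_pos: [0.6479, 0.2212, 0.1746]
tool_rot: [-0.491, 1.948, -1.947]
ft_force: [0.3, -0.1, 0.5]
grip_width: 0.0854
```

Call:
send_rows(motion=[1,0,0,0,0,1,0,0,0,0,1,0,0,0,0,1,0,0,0,0,1,0,0,0,0,1,0,0,0,0,1,0,0,0,0], squeeze=40)

```text
time: 23.95
ee_pos: [0.65, 0.2208, 0.176]
tool_rot: [-0.484, 1.947, -1.946]
ft_force: [-0.6, 0.1, 5.4]
grip_width: 0.0304
```

Call:
send_rows(motion=[1,0,0,0.04,0,1,0,0,0.09,0,1,-0.01,-0.04,0.1,-0.15,1,-0.02,-0.08,0.1,-0.3,1,-0.03,-0.12,0.1,-0.45,1,-0.033,-0.154,0.1,-0.569,1,-0.033,-0.154,0.1,-0.569,1,-0.033,-0.154,0.1,-0.569])

```text
time: 24.75
ee_pos: [0.6162, 0.0648, 0.2738]
tool_rot: [-0.087, -2.178, 2.18]
ft_force: [-0.5, 0.8, -0.9]
grip_width: 0.0304
```

```bash
python3 look.py wrist w21
```

```text
24.8 [0.6161 0.067  0.274 ] [ 0.3  1.  -0.7] 0.0298 [ 0.09  0.57 -0.34  1.48  0.2   1.12 -1.94]
jaw deg -94.5 down [-0.001  0.001 -1.   ]
```

View pics/w21.png

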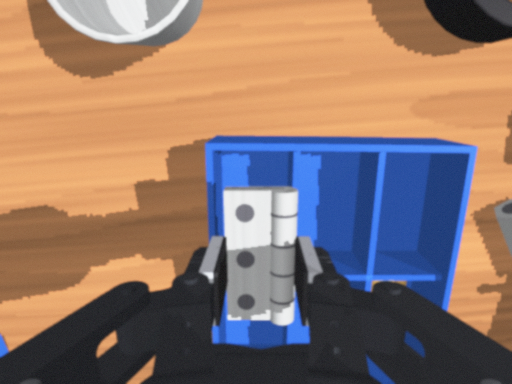

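```bash
python3 - <<'E'
from h import *
f=load("w21")
for uv in [(209,140),(474,148),(222,152),(294,152),(300,152),(378,154),(384,154),(463,155)]:
    print(uv,plane(f,[uv],.05)[0].round(4))
cv2.imwrite("pics/w21c.png",cv2.resize(f["img"][120:300,190:490],None,fx=2.6,fy=2.6))
O=np.array([.5682,.019]);a=np.radians(-4.5);ex=np.array([np.cos(a),np.sin(a)]);ey=np.array([-ex[1],ex[0]])
print("outer corners", O+.09*ex+.08*ey,O+.09*ex-.08*ey)
E
```

```text
(209, 140) [0.6649 0.0898 0.05  ]
(474, 148) [ 0.6479 -0.066   0.05  ]
(222, 152) [0.6574 0.083  0.05  ]
(294, 152) [0.6539 0.0411 0.05  ]
(300, 152) [0.6536 0.0376 0.05  ]
(378, 154) [ 0.6488 -0.0083  0.05  ]
(384, 154) [ 0.6485 -0.0118  0.05  ]
(463, 155) [ 0.6442 -0.0596  0.05  ]
outer corners [0.66419929 0.09169207] [ 0.65164583 -0.06781471]
```

View pics/w21c.png

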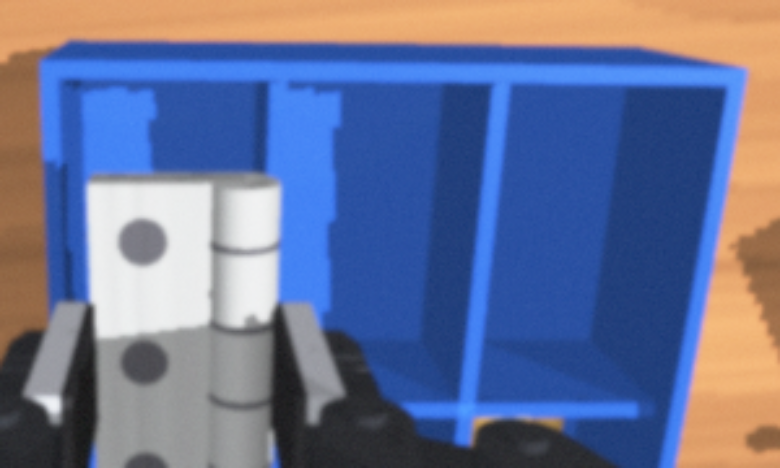

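Call:
send_rows(motion=[1,0,0,-0.03,0,1,0,0,-0.046,0,1,0,0,-0.048,0,1,0,0,-0.048,0,0,0,0,-0.048,0,0,0,0,-0.048,0,0,0,0,-0.048,0,0,0,0,-0.048,0,0,0,0,0.05,0,0,0,0,0.1,0,0,0,0,0.1,0])

```text
time: 25.9
ee_pos: [0.6163, 0.0665, 0.3769]
tool_rot: [-0.087, -2.182, 2.181]
ft_force: [0.3, 0.3, -0.6]
grip_width: 0.0855
```

```bash
python3 look.py wrist w22
```

```text
25.95 [0.6183 0.0673 0.3871] [3.6 1.  6.4] 0.0854 [ 0.1   0.49 -0.36  1.33  0.17  1.34 -1.91]
jaw deg -94.6 down [ 0.018  0.003 -1.   ]
```

View pics/w22.png

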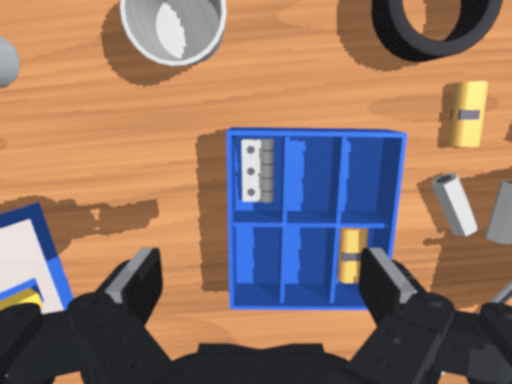

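Call:
send_rows(motion=[0,-0.01,-0.05,0,0,0,-0.02,-0.1,0,0,0,-0.03,-0.15,0,0,0,-0.04,-0.2,0,0,0,-0.05,-0.24,0,0,0,-0.05,-0.24,0,0,0,-0.05,-0.24,0,0])

```text
time: 26.65
ee_pos: [0.5659, -0.1755, 0.3747]
tool_rot: [-0.091, -2.179, 2.179]
ft_force: [0.6, 0.6, 0.2]
grip_width: 0.0856
```

```bash
python3 look.py wrist w23; python3 part.py w23 .61 -.185 .006 .02 .13
```

```text
26.7 [ 0.5665 -0.1732  0.3748] [0.2 0.7 0.9] 0.0851 [ 0.47  0.43 -0.3   1.43  0.13  1.3  -1.48]
jaw deg -94.6 down [ 0.001  0.001 -1.   ]
all px [185.  12.] ctr 0.7189 -0.1225 mean [ 0.718  -0.1219] size 40 5 ang -62.1 pca -63.6 z [0.0213 0.0334] 429
top px [185.  12.] ctr 0.7178 -0.1212 mean [ 0.7175 -0.121 ] size 36 4 ang -64.4 pca -64.5 z [0.0244 0.0337] 316
all px [305.  73.] ctr 0.6565 -0.2258 mean [ 0.6573 -0.2255] size 63 30 ang -19.3 pca -19.5 z [0.0178 0.0193] 2172
top px [305.  73.] ctr 0.6567 -0.2257 mean [ 0.6572 -0.2259] size 63 29 ang -19.6 pca -19.7 z [0.0179 0.0194] 2004
all px [221.  78.] ctr 0.6588 -0.1462 mean [ 0.6596 -0.147 ] size 63 30 ang -3.1 pca -3.0 z [0.0178 0.0194] 2198
top px [221.  78.] ctr 0.6586 -0.1462 mean [ 0.6596 -0.1466] size 63 29 ang -2.9 pca -2.9 z [0.0179 0.0194] 2040
all px [380.  54.] ctr 0.6681 -0.2967 mean [ 0.669  -0.2969] size 18 8 ang 27.7 pca 37.9 z [0.0156 0.019 ] 191
top px [380.  54.] ctr 0.6679 -0.2972 mean [ 0.6692 -0.2974] size 17 7 ang 27.7 pca 37.5 z [0.0169 0.0192] 122
all px [141. 135.] ctr 0.6110 -0.0637 mean [ 0.6137 -0.064 ] size 77 2 ang -5.5 pca -5.2 z [0.0215 0.0336] 803
top px [141. 135.] ctr 0.6110 -0.0637 mean [ 0.6139 -0.0641] size 77 2 ang -5.5 pca -5.1 z [0.0251 0.0341] 603
all px [223. 176.] ctr 0.5656 -0.1377 mean [ 0.5672 -0.139 ] size 65 28 ang 25.8 pca 26.1 z [0.0244 0.0264] 1737
top px [223. 176.] ctr 0.5656 -0.1378 mean [ 0.5671 -0.139 ] size 65 28 ang 26.0 pca 26.3 z [0.0245 0.0264] 1686
all px [280. 184.] ctr 0.5525 -0.1958 mean [ 0.5543 -0.1953] size 65 28 ang -10.6 pca -10.9 z [0.0243 0.0262] 1740
top px [280. 184.] ctr 0.5525 -0.1956 mean [ 0.5538 -0.1953] size 65 27 ang -10.5 pca -10.6 z [0.0245 0.0262] 1669
all px [319. 235.] ctr 0.4915 -0.2340 mean [ 0.4914 -0.2337] size 18 3 ang -68.1 pca -67.8 z [0.0102 0.0119] 63
```

View pics/w23.png

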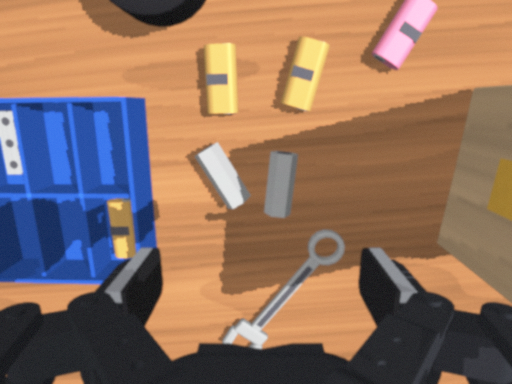

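Call:
send_rows(motion=[0.45,0,0.02,-0.03,0.13,0.45,0,0.035,-0.07,0.26,0.45,0,0.035,-0.11,0.4,0.45,0,0.035,-0.15,0.534,0.45,0,0.035,-0.16,0.534,0.45,0,0.035,-0.16,0.534])

```text
time: 27.3
ee_pos: [0.5661, -0.1368, 0.2134]
tool_rot: [-0.459, 1.973, -1.967]
ft_force: [-0.1, -0.1, 0.9]
grip_width: 0.0467
```

```bash
python3 look.py wrist w24; python3 part.py w24 .565 -.138 .006 .023 .05
```

```text
27.35 [ 0.5672 -0.1373  0.2154] [-0.3  1.   0.3] 0.0469 [ 0.48  0.58 -0.39  1.65  0.25  0.96 -1.11]
jaw deg -64.0 down [ 0.001  0.001 -1.   ]
all px [262. 230.] ctr 0.5656 -0.1378 mean [ 0.5687 -0.1362] size 65 28 ang 25.7 pca 25.7 z [0.0245 0.0261] 6041
top px [262. 230.] ctr 0.5656 -0.1377 mean [ 0.5681 -0.1366] size 65 25 ang 25.6 pca 25.8 z [0.0249 0.0261] 5111
all px [311. 298.] ctr 0.5413 -0.1808 mean [ 0.5416 -0.1807] size 11 3 ang -7.9 pca -15.5 z [0.0151 0.019 ] 96
```

View pics/w24.png

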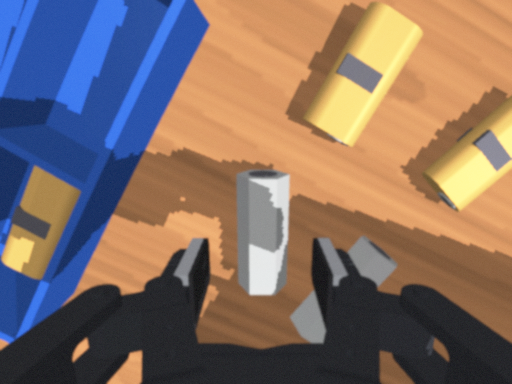

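Call:
send_rows(motion=[0.45,-0.001,0,-0.02,0,0.45,-0.001,0,-0.035,0,0.45,-0.001,0,-0.039,0,1,-0.001,0,-0.039,0,1,-0.001,0,-0.039,0,1,-0.001,0,-0.039,0,1,-0.001,0,-0.039,0,1,-0.001,0,-0.039,0,1,-0.001,0,-0.039,0])

```text
time: 28.25
ee_pos: [0.566, -0.1385, 0.1766]
tool_rot: [-0.454, 1.967, -1.969]
ft_force: [-0.3, 0.8, 3.9]
grip_width: 0.0255
```

Call:
send_rows(motion=[1,0,0,0.04,0,1,0,0,0.09,0,1,0.01,0.04,0.1,-0.13,1,0.025,0.08,0.1,-0.26,1,0.035,0.12,0.1,-0.4,1,0.046,0.154,0.1,-0.532,1,0.046,0.154,0.1,-0.532,1,0.046,0.154,0.1,-0.532])

```text
time: 29.05
ee_pos: [0.6111, 0.0172, 0.2748]
tool_rot: [-0.078, -2.183, 2.184]
ft_force: [-1.5, -0.8, -0.9]
grip_width: 0.0256
```

```bash
python3 look.py wrist w25
```

```text
29.1 [0.6111 0.015  0.2748] [-0.7  0.5 -1.8] 0.0258 [ 0.16  0.55 -0.31  1.51  0.18  1.11 -1.84]
jaw deg -94.4 down [-0.002 -0.002 -1.   ]
```

View pics/w25.png

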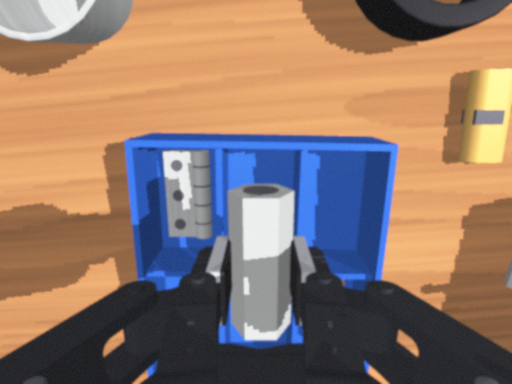

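Call:
send_rows(motion=[1,0,0,-0.03,0,1,0,0,-0.046,0,1,0,0,-0.048,0,1,0,0,-0.048,0,0,0,0,-0.048,0,0,0,0,-0.048,0,0,0,0,-0.048,0,0,0,0,-0.048,0,0,0,0,0.05,0,0,-0.01,-0.04,0.1,0,0,-0.02,-0.08,0.1,0,0,-0.04,-0.13,0.1,0,0,-0.05,-0.17,0.1,0,0,-0.055,-0.21,0.1,-0.1,0,-0.055,-0.21,0.1,-0.106,0,-0.055,-0.21,0.1,-0.106])

```text
time: 30.7
ee_pos: [0.5554, -0.1982, 0.3759]
tool_rot: [-0.202, -2.12, 2.124]
ft_force: [0.7, -0.1, 0.6]
grip_width: 0.0855
```

```bash
python3 look.py wrist w26; python3 part.py w26 .553 -.195 .006 .02 .06
```

```text
30.75 [ 0.5563 -0.1948  0.3758] [0.3 0.7 0.4] 0.0855 [ 0.48  0.42 -0.25  1.44  0.1   1.29 -1.53]
jaw deg -100.6 down [ 0.     0.001 -1.   ]
all px [257. 176.] ctr 0.5525 -0.1954 mean [ 0.5539 -0.196 ] size 65 27 ang -10.5 pca -10.7 z [0.0244 0.0263] 1741
top px [257. 176.] ctr 0.5525 -0.1954 mean [ 0.5537 -0.196 ] size 65 27 ang -10.5 pca -10.4 z [0.0245 0.0263] 1694
```

View pics/w26.png

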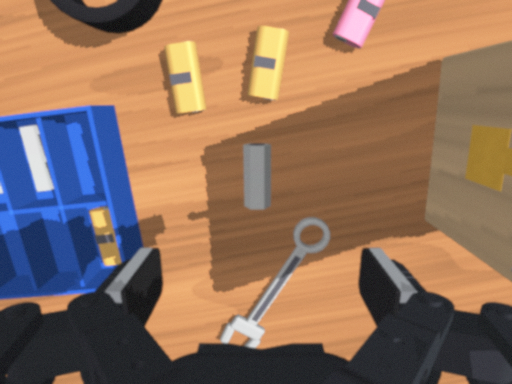

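Call:
send_rows(motion=[0.4,-0.0035,0,-0.05,0,0.4,-0.0035,0,-0.1,0,0.4,-0.0035,0,-0.15,0,0.4,-0.0035,0,-0.18,0,0.4,-0.0035,0,-0.1985,0,0.4,-0.0035,0,-0.1985,0,1,-0.0035,0,-0.1985,0,1,-0.0035,0,-0.1985,0,1,-0.0035,0,-0.1985,0,1,-0.0035,0,-0.1985,0,1,-0.0035,0,-0.1985,0,1,-0.0035,0,-0.1985,0])

```text
time: 31.95
ee_pos: [0.5541, -0.1939, 0.179]
tool_rot: [-0.199, -2.128, 2.127]
ft_force: [1.1, 2.4, 7.1]
grip_width: 0.0256
```

Call:
send_rows(motion=[1,0,0,0.04,0,1,0,0,0.09,0,1,0.015,0.04,0.1,0.05,1,0.03,0.08,0.1,0.1,1,0.045,0.12,0.1,0.106,1,0.055,0.158,0.1,0.106,1,0.055,0.158,0.1,0.106,1,0.055,0.158,0.1,0.106])

```text
time: 32.75
ee_pos: [0.6077, -0.0351, 0.2767]
tool_rot: [-0.079, -2.183, 2.184]
ft_force: [-0.7, -0.6, -1.2]
grip_width: 0.026
```

```bash
python3 look.py wrist w27
```

```text
32.8 [ 0.6076 -0.0373  0.2766] [ 0.2 -1.  -0.9] 0.0256 [ 0.23  0.54 -0.29  1.51  0.17  1.11 -1.74]
jaw deg -94.4 down [-0.002 -0.002 -1.   ]
```

View pics/w27.png

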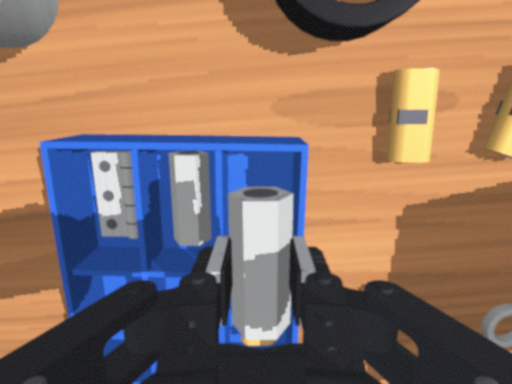

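Call:
send_rows(motion=[1,0,0,-0.03,0,1,0,0,-0.046,0,1,0,0,-0.049,0,1,0,0,-0.049,0,0,0,0,-0.049,0,0,0,0,-0.049,0,0,0,0,-0.049,0,0,0,0,-0.049,0,0,0,0,0.04,0,0,0.01,-0.03,0.06,0,0,0.03,-0.06,0.06,0,0.3,0.051,-0.109,0.06,0.025,0.3,0.051,-0.109,0.06,0.025,0.3,0.051,-0.109,0.06,0.025])

```text
time: 34.2
ee_pos: [0.6589, -0.1483, 0.3366]
tool_rot: [-0.062, -2.191, 2.193]
ft_force: [0.5, -0.0, 0.2]
grip_width: 0.0598
```

```bash
python3 look.py wrist w28; python3 part.py w28 .658 -.146 .006 .017 .06
```

```text
34.25 [ 0.6588 -0.1455  0.3367] [-0.1  1.4  0.7] 0.0598 [ 0.35  0.63 -0.27  1.22  0.16  1.32 -1.54]
jaw deg -93.0 down [-0.001  0.001 -1.   ]
all px [257. 180.] ctr 0.6590 -0.1463 mean [ 0.6602 -0.1465] size 63 30 ang -3.7 pca -3.2 z [0.0179 0.0194] 2283
top px [257. 180.] ctr 0.6588 -0.1460 mean [ 0.6598 -0.1465] size 63 29 ang -2.7 pca -3.1 z [0.0179 0.0194] 2242
```

View pics/w28.png

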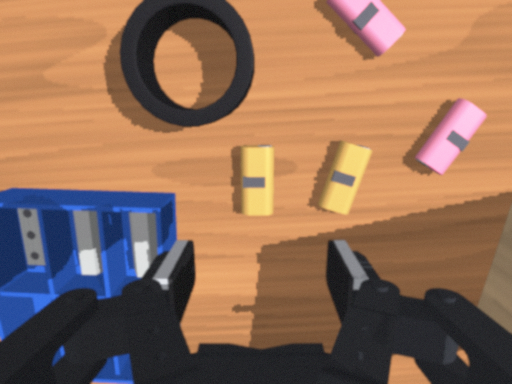

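Call:
send_rows(motion=[0.3,0,-0.0005,-0.05,0,0.3,0,-0.0005,-0.1,0,0.3,0,-0.0005,-0.14,0,0.3,0,-0.0005,-0.161,0,0.3,0,-0.0005,-0.161,0,1,0,-0.0005,-0.161,0,1,0,-0.0005,-0.161,0,1,0,-0.0005,-0.161,0,1,0,-0.0005,-0.161,0,1,0,-0.0005,-0.161,0,1,0,-0.0005,-0.161,0])

```text
time: 35.35
ee_pos: [0.6602, -0.1454, 0.1791]
tool_rot: [-0.062, -2.198, 2.197]
ft_force: [-0.7, 1.6, 6.5]
grip_width: 0.0282
```

Call:
send_rows(motion=[1,0,0,0.04,0,1,0,0,0.09,0,1,-0.03,0.04,0.1,0,1,-0.06,0.08,0.1,-0.02,1,-0.1,0.12,0.1,-0.026,1,-0.136,0.168,0.1,-0.026,1,-0.136,0.168,0.1,-0.026,1,-0.136,0.168,0.08,-0.026,1,-0.136,0.168,0.06,-0.026,1,-0.136,0.168,0.052,-0.026,1,-0.136,0.168,0.052,-0.026,1,-0.136,0.168,0.052,-0.026])

```text
time: 36.55
ee_pos: [0.5235, 0.0217, 0.2287]
tool_rot: [-0.087, -2.182, 2.182]
ft_force: [-0.6, 0.5, -2.1]
grip_width: 0.028
```

```bash
python3 look.py wrist w29
```

```text
36.6 [0.5237 0.0218 0.2291] [ 0.6  0.2 -1.3] 0.0283 [ 0.17  0.45 -0.32  1.8   0.17  0.91 -1.87]
jaw deg -94.5 down [ 0.002  0.    -1.   ]
```

View pics/w29.png

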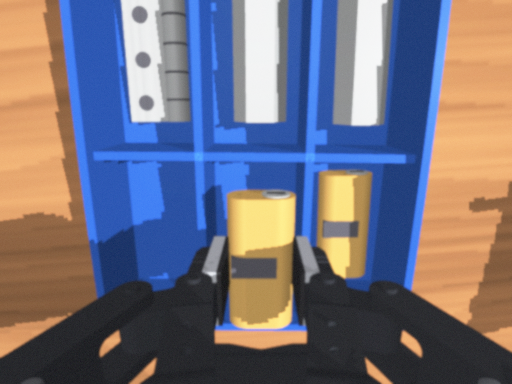

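Call:
send_rows(motion=[0,0,0,0,0,0,0,0,0,0,0,0,0,0,0,0,0,0,0,0,0,0,0,0.05,0,0,0.01,-0.03,0.1,0,0,0.04,-0.08,0.107,-0.1,0,0.07,-0.13,0.107,-0.2,0,0.1,-0.18,0.107,-0.262,0.3,0.12,-0.22,0.107,-0.262,0.3,0.133,-0.248,0.107,-0.262,0.3,0.133,-0.248,0.107,-0.262,0.3,0.133,-0.248,0.107,-0.262])

```text
time: 37.9
ee_pos: [0.6558, -0.2288, 0.3339]
tool_rot: [-0.352, -2.033, 2.035]
ft_force: [-0.7, 0.3, 0.5]
grip_width: 0.0597
```

```bash
python3 look.py wrist w30; python3 part.py w30 .657 -.226 .006 .017 .06
```

```text
37.95 [ 0.6559 -0.2259  0.3345] [-0.8  0.9  1.1] 0.0598 [ 0.41  0.66 -0.19  1.15  0.12  1.34 -1.68]
jaw deg -109.5 down [-0.001  0.002 -1.   ]
all px [256. 181.] ctr 0.6566 -0.2262 mean [ 0.6577 -0.2267] size 63 30 ang -20.3 pca -20.2 z [0.0179 0.0192] 2317
top px [256. 181.] ctr 0.6566 -0.2262 mean [ 0.6574 -0.2266] size 63 30 ang -20.1 pca -20.3 z [0.0179 0.0192] 2292
```

View pics/w30.png

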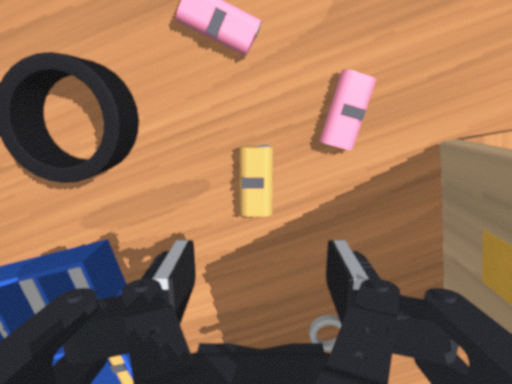

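Call:
send_rows(motion=[0.3,0.0005,-0.0005,-0.05,-0.01,0.3,0.0005,-0.0005,-0.1,-0.01,0.3,0.0005,-0.0005,-0.14,-0.01,0.3,0.0005,-0.0005,-0.16,-0.01,0.3,0.0005,-0.0005,-0.16,-0.01,1,0.0005,-0.0005,-0.16,-0.01,1,0.0005,-0.0005,-0.16,-0.01,1,0.0005,-0.0005,-0.16,-0.01,1,0.0005,-0.0005,-0.16,-0.01,1,0.0005,-0.0005,-0.16,-0.01,1,0.0005,-0.0005,-0.16,-0.01])

```text
time: 39.05
ee_pos: [0.6576, -0.226, 0.1781]
tool_rot: [-0.363, -2.034, 2.032]
ft_force: [0.1, 0.9, 6.9]
grip_width: 0.0281
```

Call:
send_rows(motion=[1,0,0,0.04,0,1,0,0,0.09,0,1,-0.02,0.04,0.1,0.05,1,-0.04,0.085,0.1,0.1,1,-0.06,0.13,0.1,0.15,1,-0.08,0.17,0.1,0.2,1,-0.1,0.21,0.1,0.272,1,-0.115,0.255,0.1,0.272,1,-0.1285,0.3005,0.1,0.272,1,-0.1285,0.3005,0.1,0.272,1,-0.1285,0.3005,0.08,0.272,1,-0.1285,0.3005,0.06,0.272,1,-0.1285,0.3005,0.053,0.272,1,-0.1285,0.3005,0.053,0.272])

```text
time: 40.45
ee_pos: [0.5273, 0.0735, 0.2272]
tool_rot: [-0.082, -2.179, 2.181]
ft_force: [-0.0, -0.0, -1.1]
grip_width: 0.0282
```

```bash
python3 look.py wrist w31
```

```text
40.5 [0.528  0.0737 0.2282] [-0.2  0.1 -1.7] 0.0283 [ 0.07  0.47 -0.32  1.78  0.18  0.92 -1.97]
jaw deg -94.5 down [-0.001 -0.    -1.   ]
```

View pics/w31.png

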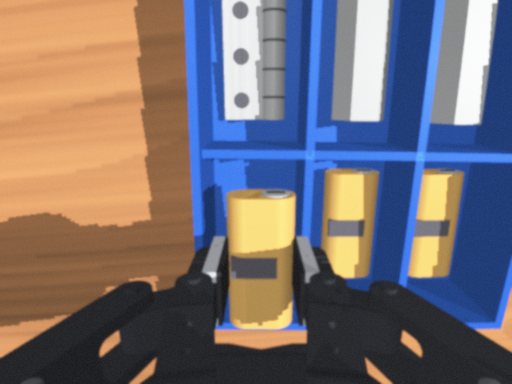

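Call:
send_rows(motion=[0,0,0,0,0,0,0,0,0,0,0,0,0,0,0,0,0,0,0,0,0,0,0,0.05,0,0,0,0,0.1,0,0,-0.02,-0.05,0.12,0,0,-0.03,-0.1,0.12,0,0,-0.05,-0.15,0.12,0,0,-0.06,-0.2,0.12,0,0,-0.078,-0.25,0.12,0,0,-0.09,-0.274,0.12,0,0,-0.09,-0.274,0.12,0,0,-0.09,-0.274,0.12,0])

```text
time: 41.9
ee_pos: [0.4374, -0.201, 0.3484]
tool_rot: [-0.089, -2.18, 2.18]
ft_force: [0.2, 0.5, 0.4]
grip_width: 0.0855
```

```bash
python3 look.py wrist w32; python3 part.py w32 .44 -.2 .003 .01 .13;python3 look.py top t32
```

```text
41.95 [ 0.4381 -0.1995  0.3484] [ 0.5  0.5 -1.4] 0.0858 [ 0.56  0.22 -0.19  1.78  0.05  1.15 -1.3 ]
jaw deg -94.5 down [ 0.001  0.001 -1.   ]
all px [250. 198.] ctr 0.4190 -0.1910 mean [ 0.4168 -0.1885] size 190 46 ang -41.9 pca -42.1 z [0.0107 0.0121] 3539
top px [250. 198.] ctr 0.4190 -0.1910 mean [ 0.4166 -0.1884] size 190 46 ang -41.9 pca -42.1 z [0.0107 0.0121] 3523
42.0 [ 0.4385 -0.1986  0.3484] [0.4 0.4 0.4] 0.0854 [ 0.55  0.22 -0.19  1.78  0.05  1.15 -1.3 ]
jaw deg -94.3 down [ 0.001  0.001 -1.   ]
```

View pics/w32.png

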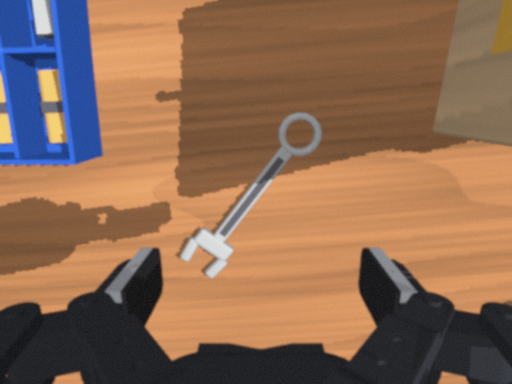

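View pics/t32.png

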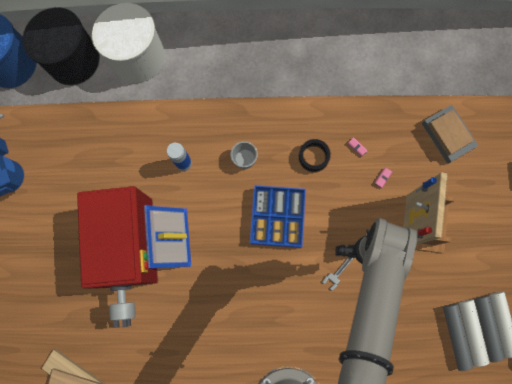

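Call:
send_rows(motion=[0,0.03,-0.02,0.05,0,0,0.06,-0.05,0.1,0,0,0.07,-0.08,0.14,0,0,0.07,-0.08,0.14,0,0,0.07,-0.08,0.14,0])

```text
time: 42.5
ee_pos: [0.5099, -0.2806, 0.4916]
tool_rot: [-0.093, -2.181, 2.189]
ft_force: [0.1, 0.3, -0.1]
grip_width: 0.0854
```

```bash
python3 look.py wrist w33
```

```text
42.55 [ 0.5094 -0.2791  0.4893] [-0.6 -0.2 -0.6] 0.0856 [ 0.58  0.36 -0.16  1.25  0.05  1.54 -1.22]
jaw deg -94.4 down [ 0.003 -0.    -1.   ]
```

View pics/w33.png

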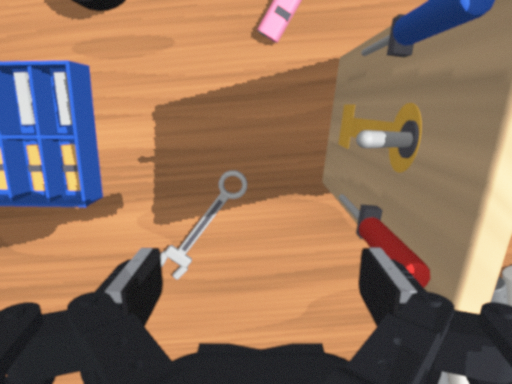

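```bash
python3 - <<'E'
from h import *
f=load("w33");P=cloud(f);im=f["img"]
cv2.imwrite("pics/w33c.png",cv2.resize(im[90:190,320:450],None,fx=6,fy=6,interpolation=cv2.INTER_CUBIC))
for uv in [(362,139),(368,139),(375,139),(385,139),(395,138),(405,138)]:
    print(uv,P[uv[1],uv[0]].round(4))
# board front plane
m=np.zeros(im.shape[:2],bool);m[60:250,345:480]=1
q=P[m&(P[...,2]>.03)&(P[...,2]<.32)]
rng=np.random.default_rng(1);best=None
for i in range(500):
    a,b,c=q[rng.choice(len(q),3,0)];n=np.cross(b-a,c-a);l=np.linalg.norm(n)
    if l<1e-5: continue
    n/=l;k=abs((q-a)@n)<.003
    if best is None or k.sum()>best.sum(): best=k
s=q[best];c=s.mean(0);n=np.linalg.svd(s-c,full_matrices=False)[2][2];n*=np.sign(n[1]);print("plane n",n.round(4),"c",c.round(4),best.sum())
d=(P-c)@n
# peg points: in front of plane 5..50mm, z>.24
mk=(d>.006)&(d<.06)&(P[...,2]>.245)&m
yy,xx=np.nonzero(mk)
sel=(xx>350)&(xx<420)&(yy>125)&(yy<155)
pp=P[yy[sel],xx[sel]]
print(len(pp),pp.mean(0)); c2=pp.mean(0);v=np.linalg.svd(pp-c2,full_matrices=False)[2][0];print("dir",v.round(3))
dd=d[yy[sel],xx[sel]]
for lo in np.arange(.005,.055,.005):
    w=pp[(dd>=lo)&(dd<lo+.005)]
    if len(w):print(lo.round(3),w.mean(0).round(4),len(w))
# root point: on plane z=.25 height
rp=plane(f,[(366,139)],.293)[0];print("tip by ray z.293",rp.round(4),"dist plane",((rp-c)@n).round(4))
E
```

```text
(362, 139) [ 0.5577 -0.3359  0.2979]
(368, 139) [ 0.5575 -0.3388  0.2981]
(375, 139) [ 0.5571 -0.3428  0.2966]
(385, 139) [ 0.5557 -0.3508  0.2887]
(395, 138) [ 0.5547 -0.36    0.2789]
(405, 138) [ 0.553  -0.3702  0.268 ]
plane n [0.1719 0.9851 0.0016] c [ 0.5475 -0.3803  0.2437] 21445
850 [ 0.55562911 -0.35055504  0.28606674]
dir [-0.117 -0.729 -0.674]
0.005 [ 0.5519 -0.3729  0.2643] 52
0.01 [ 0.5526 -0.3685  0.2688] 70
0.015 [ 0.5537 -0.3635  0.274 ] 76
0.02 [ 0.5542 -0.3586  0.2791] 83
0.025 [ 0.5553 -0.3538  0.2839] 92
0.03 [ 0.5558 -0.3488  0.2888] 105
0.035 [ 0.5569 -0.3438  0.294 ] 110
0.04 [ 0.5576 -0.3387  0.2974] 165
0.045 [ 0.558  -0.3352  0.2964] 97
tip by ray z.293 [ 0.557  -0.3394  0.293 ] dist plane 0.0419
```

View pics/w33c.png

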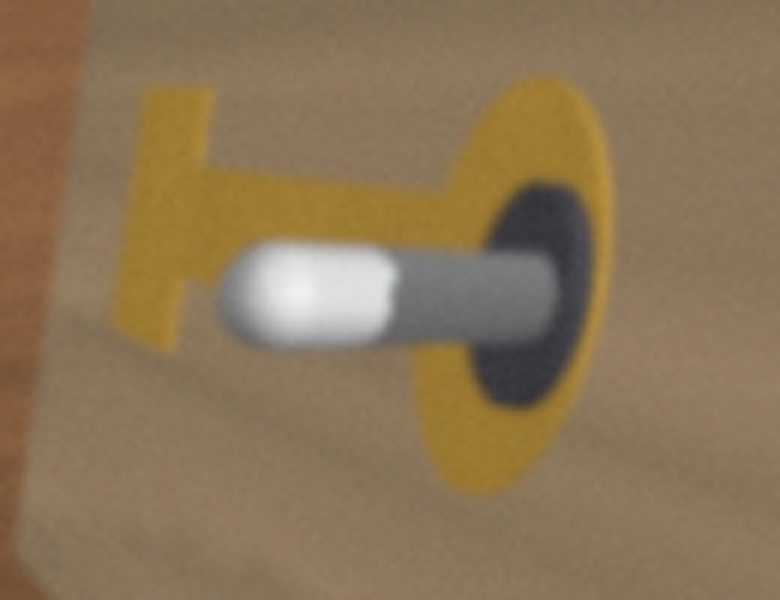

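```bash
python3 - <<'E'
from h import *
f=load("w32");P=cloud(f)
m=((P[...,2]>.004)&(P[...,2]<.02)&(np.hypot(P[...,0]-.419,P[...,1]+.191)<.13)).astype(np.uint8)
n,l,st,ce=cv2.connectedComponentsWithStats(m);i=1+np.argmax(st[1:,4]);m=(l==i).astype(np.uint8)
cs,h=cv2.findContours(m,cv2.RETR_CCOMP,cv2.CHAIN_APPROX_NONE)
for c,hh in zip(cs,h[0]):
    if hh[3]>=0 and len(c)>15:
        w=plane(f,c.reshape(-1,2),.0105);(a,b),r=cv2.minEnclosingCircle((w[:,:2]*1000).astype(np.float32));print("hole",a,b,r*2,"px",c.reshape(-1,2).mean(0))
E0=None
yy,xx=np.nonzero(m);w=plane(f,np.c_[xx,yy],.0095)[:,:2]
eye=np.array([.4925,-.2425])
d=np.linalg.norm(w-eye,axis=1)
s=w[(d>35)|((d>.035)&(d<.125))];c=s.mean(0);v=np.linalg.svd(s-c,full_matrices=False)[2][0];print("shank c",c.round(4),"ang",np.degrees(np.arctan2(v[1],v[0])).round(2))
print("max dist",d.max())
E
```

```text
hole 475.17633056640625 -240.708984375 27.73815155029297 px [299.68674699 133.71084337]
shank c [ 0.4288 -0.2002] ang 136.13
max dist 0.18632730280096943
```

```bash
python3 - <<'E'
from h import *
print(plane(load("w33"),[(232,185)],.01).round(4), plane(load("w32"),[(300,134)],.01).round(4),plane(load("top0"),[(362,244.5)],.01).round(4))
f=load("w32")
# shank fit with proper eye
P=cloud(f);eye=np.array([.4752,-.2407])
m=((P[...,2]>.004)&(P[...,2]<.02)&(np.hypot(P[...,0]-.419,P[...,1]+.191)<.13))
yy,xx=np.nonzero(m);w=plane(f,np.c_[xx,yy],.009)[:,:2];d=np.linalg.norm(w-eye,axis=1)
s=w[(d>.03)&(d<.125)];c=s.mean(0);v=np.linalg.svd(s-c,full_matrices=False)[2][0];print("shank c",c.round(4),"ang",np.degrees(np.arctan2(v[1],v[0])).round(2),d.max())
u=c-eye;print(np.degrees(np.arctan2(u[1],u[0])))
E
```

```text
[[ 0.4746 -0.2404  0.01  ]] [[ 0.475  -0.2412  0.01  ]] [[ 0.4767 -0.243   0.01  ]]
shank c [ 0.4186 -0.1903] ang 138.54 0.1714444615767496
138.3477372598282
```

```bash
python3 - <<'E'
from h import *
n=np.array([.172,.985]);t=np.array([.985,-.172]);root=np.array([.5502,-.3808])
for tag in ["w33","top0"]:
    f=load(tag);P=cloud(f);q=P.reshape(-1,3)
    hsv=cv2.cvtColor(f["img"],cv2.COLOR_BGR2HSV).reshape(-1,3)
    o=(q[:,:2]-root)@n;l=(q[:,:2]-root)@t
    near=(abs(l)<.12)&(o>-.03)&(o<.1)&(q[:,2]>.04)
    for nm,k in (("blue",(hsv[:,0]>100)&(hsv[:,0]<130)&(hsv[:,1]>130)),("red",((hsv[:,0]<8)|(hsv[:,0]>172))&(hsv[:,1]>150))):
        w=near&k
        if w.sum()>5: print(tag,nm,"o",np.percentile(o[w],[2,98]).round(3),"l",np.percentile(l[w],[2,98]).round(3),"z",np.percentile(q[w][:,2],[2,98]).round(3),w.sum())
    w=near&(q[:,2]>.322)&(q[:,2]<.345);print(tag,"topedge o",np.percentile(o[w],[3,97]).round(3),"l",np.percentile(l[w],[3,97]).round(3),np.median(q[w][:,2]).round(4),w.sum())
    pr=near&(o>.008)&(q[:,2]>.06);print("protr: o>8mm l bins",[(round(a,2),int((pr&(l>=a)&(l<a+.02)).sum()),q[pr&(l>=a)&(l<a+.02)][:,2].max(initial=0).round(3),o[pr&(l>=a)&(l<a+.02)].max(initial=0).round(3)) for a in np.arange(-.1,.1,.02)])
E
```

```text
w33 blue o [0.006 0.097] l [0.01  0.069] z [0.243 0.463] 2555
w33 red o [0.004 0.019] l [-0.068 -0.057] z [0.242 0.312] 1670
w33 topedge o [-0.015  0.048] l [-0.067  0.032] 0.3306 9298
protr: o>8mm l bins [(np.float64(-0.1), 0, np.float64(0.0), np.float64(0.0)), (np.float64(-0.08), 1227, np.float64(0.388), np.float64(0.048)), (np.float64(-0.06), 13525, np.float64(0.409), np.float64(0.1)), (np.float64(-0.04), 6334, np.float64(0.416), np.float64(0.082)), (np.float64(-0.02), 390, np.float64(0.3), np.float64(0.048)), (np.float64(0.0), 1184, np.float64(0.463), np.float64(0.097)), (np.float64(0.02), 0, np.float64(0.0), np.float64(0.0)), (np.float64(0.04), 1263, np.float64(0.313), np.float64(0.018)), (np.float64(0.06), 1713, np.float64(0.313), np.float64(0.02)), (np.float64(0.08), 0, np.float64(0.0), np.float64(0.0))]
top0 blue o [0.006 0.02 ] l [0.058 0.072] z [0.249 0.313] 66
top0 red o [0.004 0.02 ] l [-0.073 -0.058] z [0.244 0.316] 79
top0 topedge o [-0.016 -0.   ] l [-0.079  0.08 ] 0.3298 452
protr: o>8mm l bins [(np.float64(-0.1), 0, np.float64(0.0), np.float64(0.0)), (np.float64(-0.08), 89, np.float64(0.317), np.float64(0.02)), (np.float64(-0.06), 14, np.float64(0.316), np.float64(0.018)), (np.float64(-0.04), 0, np.float64(0.0), np.float64(0.0)), (np.float64(-0.02), 24, np.float64(0.299), np.float64(0.045)), (np.float64(0.0), 15, np.float64(0.301), np.float64(0.045)), (np.float64(0.02), 0, np.float64(0.0), np.float64(0.0)), (np.float64(0.04), 32, np.float64(0.31), np.float64(0.018)), (np.float64(0.06), 82, np.float64(0.315), np.float64(0.021)), (np.float64(0.08), 0, np.float64(0.0), np.float64(0.0))]
```

Call:
send_rows(motion=[0.5,-0.02,0.02,-0.02,0.14,0.5,-0.04,0.04,-0.06,0.28,0.5,-0.06,0.06,-0.1,0.42,0.5,-0.081,0.0795,-0.14,0.56,0.5,-0.081,0.0795,-0.16,0.7,0.5,-0.081,0.0795,-0.18,0.84,0.5,-0.081,0.0795,-0.2,0.98,0.5,-0.081,0.0795,-0.2,1.12,0.5,-0.081,0.0795,-0.2,1.26,0.5,-0.081,0.0795,-0.2,1.4,0.5,-0.081,0.0795,-0.2,1.54,0.5,-0.081,0.0795,-0.2,1.68,0.5,-0.081,0.0795,-0.2,1.82,0.5,-0.081,0.0795,-0.2,1.96,0.5,-0.081,0.0795,-0.2,2.1,0.5,-0.081,0.0795,-0.2,2.24,0.5,-0.081,0.0795,-0.2,2.38,0.5,-0.081,0.0795,-0.2,2.492,0.5,-0.081,0.0795,-0.2,2.492,0.5,-0.081,0.0795,-0.2,2.492])

```text
time: 44.55
ee_pos: [0.4265, -0.1989, 0.2875]
tool_rot: [-1.494, 0.571, -0.567]
ft_force: [0.7, 0.4, 0.2]
grip_width: 0.0426
```

```bash
python3 look.py wrist w34
```

```text
44.6 [ 0.4266 -0.1992  0.2877] [ 0.6 -0.3  0.6] 0.0427 [ 0.89  0.31 -0.59  1.87  0.2   1.02  1.06]
jaw deg 48.3 down [-0.001  0.001 -1.   ]
```

View pics/w34.png

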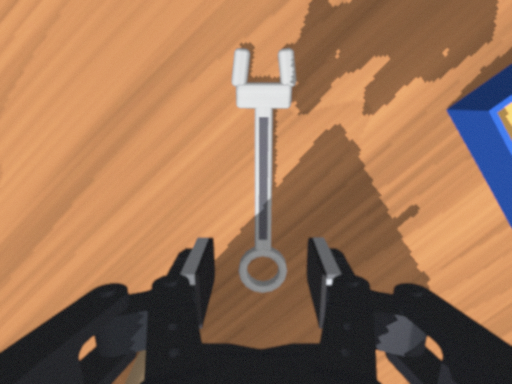

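Call:
send_rows(motion=[0.5,0.001,0,-0.04,0,0.5,0.001,0,-0.08,0,0.5,0.001,0,-0.1,0,0.5,0.001,0,-0.112,0,0.5,0.001,0,-0.112,0,1,0.001,0,-0.112,0,1,0.001,0,-0.112,0,1,0.001,0,-0.112,0,1,0.001,0,-0.112,0,1,0.001,0,-0.112,0,1,0.001,0,-0.112,0,1,0.001,0,-0.112,0], squeeze=40)

```text
time: 45.8
ee_pos: [0.429, -0.2007, 0.1777]
tool_rot: [-1.495, 0.567, -0.572]
ft_force: [-0.3, 1.0, 6.5]
grip_width: 0.0112
```

Call:
send_rows(motion=[1,0,0,0.04,0,1,0,0,0.08,0,1,0,0,0.08,0])

```text
time: 46.1
ee_pos: [0.4305, -0.2011, 0.261]
tool_rot: [-1.496, 0.56, -0.579]
ft_force: [1.5, -0.9, -2.2]
grip_width: 0.0113
```

```bash
python3 look.py wrist w35
```

```text
46.15 [ 0.4291 -0.2009  0.2586] [-0.9  0.1 -3.1] 0.0113 [ 0.87  0.36 -0.58  1.9   0.24  0.94  1.03]
jaw deg 48.3 down [ 0.006 -0.003 -1.   ]
```

View pics/w35.png

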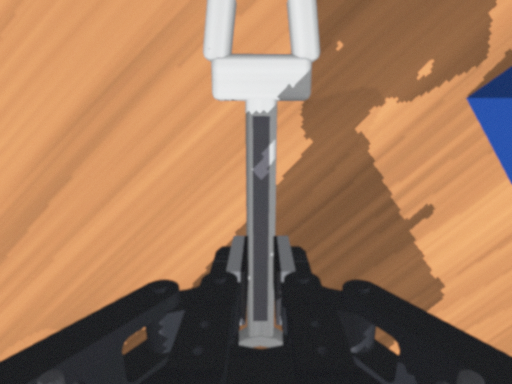

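Call:
send_rows(motion=[1,0,0,0.05,0,1,0,0,0.1,0,1,0,0,0.15,-0.1,1,0.02,0,0.2,-0.2,1,0.04,0,0.24,-0.3,1,0.07,-0.01,0.273,-0.42,1,0.1,-0.03,0.273,-0.54,1,0.11,-0.045,0.273,-0.68,1,0.11,-0.045,0.273,-0.82,1,0.11,-0.045,0.273,-0.95,1,0.11,-0.045,0.273,-1.016,1,0.11,-0.045,0.273,-1.016,1,0.102,-0.088,0.273,-1.016,1,0.094,-0.13,0.273,-1.016,1,0.094,-0.13,0.273,-1.016,1,0.094,-0.13,0.273,-1.016])

```text
time: 47.75
ee_pos: [0.5213, -0.3326, 0.5269]
tool_rot: [-1.123, 1.341, -1.335]
ft_force: [0.3, 0.7, -2.8]
grip_width: 0.011
```

```bash
python3 look.py wrist w36; python3 look.py side s36;  python3 look.py top t36; python3 - <<'E'
import cv2,numpy as np
a=cv2.imread("pics/s36.png");b=cv2.imread("pics/t36.png")
cv2.imwrite("pics/st36.png",np.hstack([cv2.resize(a[200:360,100:260],(400,400)),cv2.resize(b[160:290,320:450],(400,400))]))
E
```

```text
47.8 [ 0.522  -0.3307  0.5276] [-0.   1.3 -2.6] 0.0112 [ 0.78  0.47 -0.42  1.02  0.19  1.69  0.24]
jaw deg -9.9 down [-0.002  0.002 -1.   ]
47.85 [ 0.5223 -0.3296  0.5281] [ 0.6 -0.1 -2.5] 0.0114 [ 0.77  0.47 -0.42  1.02  0.19  1.69  0.24]
jaw deg -9.8 down [-0.001  0.002 -1.   ]
47.9 [ 0.5225 -0.3291  0.5286] [-0.7  0.7 -1.8] 0.011 [ 0.77  0.47 -0.42  1.02  0.19  1.69  0.24]
jaw deg -9.7 down [-0.001  0.002 -1.   ]
```

View pics/st36.png

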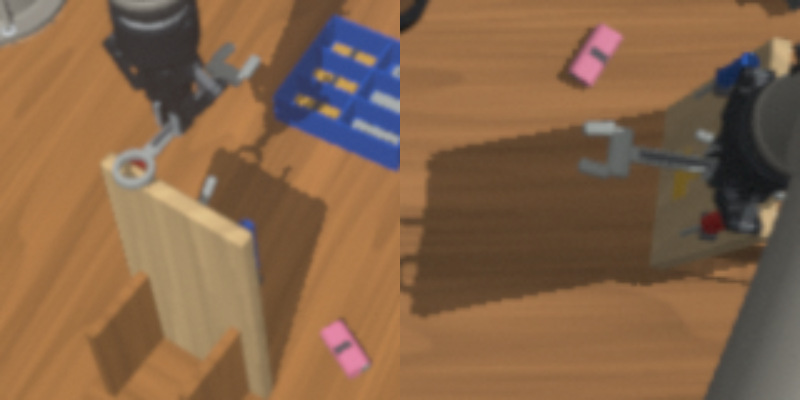

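View pics/w36.png

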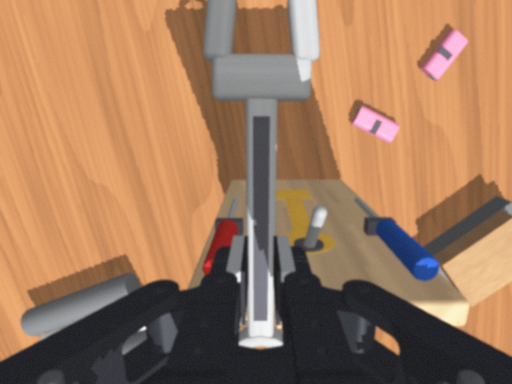

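Call:
send_rows(motion=[1,0,0,-0.015,0,1,0,0,-0.023,0,1,0,0,-0.031,0,1,0,0,-0.039,0,1,0,0,-0.045,0,1,0,0,-0.045,0], squeeze=25)

```text
time: 48.5
ee_pos: [0.5223, -0.3297, 0.483]
tool_rot: [-1.123, 1.336, -1.333]
ft_force: [0.9, 4.6, 0.5]
grip_width: 0.0113
```

```bash
python3 look.py side s37; python3 look.py wrist w37; python3 - <<'E'
import cv2,numpy as np
a=cv2.imread("pics/s37.png");b=cv2.imread("pics/w37.png")
cv2.imwrite("pics/st37.png",np.hstack([cv2.resize(a[200:360,100:260],(400,400)),cv2.resize(b,(400,300))[:,:] if 0 else cv2.resize(b,(400,400))]))
E
```

```text
48.55 [ 0.5223 -0.3298  0.4835] [ 1.1  3.9 -0.7] 0.0113 [ 0.79  0.47 -0.43  1.13  0.19  1.58  0.24]
jaw deg -9.8 down [-0.     0.002 -1.   ]
48.6 [ 0.5223 -0.33    0.4839] [ 1.   4.8 -0.5] 0.0112 [ 0.79  0.47 -0.43  1.13  0.19  1.58  0.24]
jaw deg -9.9 down [-0.     0.001 -1.   ]
```

View pics/st37.png

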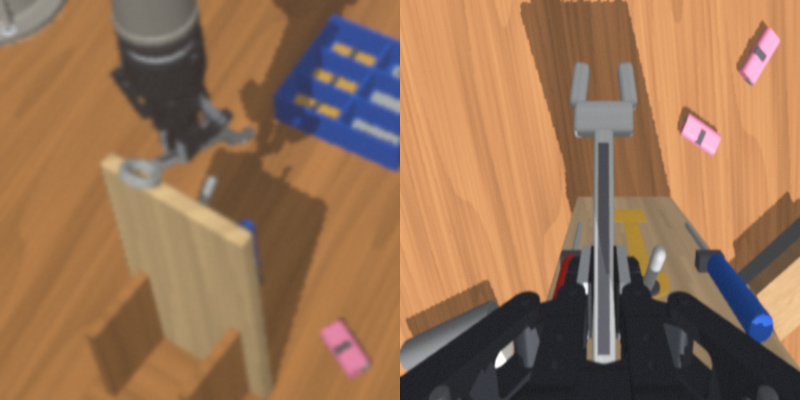

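```bash
cat > sp.py <<'E'
import sys
from h import *
f=load(sys.argv[1]);P=cloud(f)
n=np.array([.172,.985]);t=np.array([.985,-.172]);root=np.array([.5502,-.3808])
o=(P[...,:2]-root)@n;l=(P[...,:2]-root)@t;z=P[...,2]
l0=float(sys.argv[2]);o0=float(sys.argv[3])
k=(abs(l-l0)<.012)&(o>o0+.012)&(o<o0+.06)&(z>.15)&(z<.5)
k[:, :235]=0;k[:,285:]=0
oo,zz,ll=o[k],z[k],l[k]
b=np.arange(o0+.012,o0+.06,.006)
pts=np.array([(a+.003,np.median(zz[(oo>=a)&(oo<a+.006)]),np.median(ll[(oo>=a)&(oo<a+.006)])) for a in b if ((oo>=a)&(oo<a+.006)).sum()>5])
print(pts.round(4)); p=np.polyfit(pts[:,0],pts[:,1],1);print("tilt",np.degrees(np.arctan(-p[0])).round(1),"z at o0",np.polyval(p,o0).round(4))
E
python3 sp.py w37 -.036 .045;python3 sp.py w36 -.036 .045
```

```text
[[ 0.06    0.3057 -0.0372]
 [ 0.066   0.3021 -0.0372]
 [ 0.072   0.2985 -0.0372]
 [ 0.078   0.2949 -0.0372]
 [ 0.084   0.2914 -0.0367]
 [ 0.09    0.2877 -0.0372]
 [ 0.096   0.2841 -0.0372]
 [ 0.102   0.2803 -0.0362]]
tilt 31.1 z at o0 0.3148
[[ 0.06    0.3593 -0.0377]
 [ 0.066   0.3591 -0.0377]
 [ 0.072   0.3592 -0.0377]
 [ 0.078   0.3591 -0.0377]
 [ 0.084   0.359  -0.0376]
 [ 0.09    0.3592 -0.0376]
 [ 0.096   0.359  -0.0376]
 [ 0.102   0.3591 -0.0376]]
tilt 0.3 z at o0 0.3593
```

Call:
send_rows(motion=[1,0,0,-0.007,0,1,0,0,-0.013,0,1,0,0,-0.013,0])

```text
time: 48.9
ee_pos: [0.5214, -0.3316, 0.4698]
tool_rot: [-1.124, 1.338, -1.336]
ft_force: [0.1, 0.4, 0.1]
grip_width: 0.0115
```

```bash
python3 look.py wrist w38; python3 sp.py w38 -.036 .045
```

```text
48.95 [ 0.5215 -0.3313  0.4703] [0.5 1.7 0.2] 0.0111 [ 0.8   0.47 -0.42  1.16  0.19  1.55  0.23]
jaw deg -10.0 down [-0.002 -0.    -1.   ]
[[ 0.06    0.2786 -0.038 ]
 [ 0.066   0.2721 -0.038 ]
 [ 0.072   0.2656 -0.0385]
 [ 0.078   0.259  -0.038 ]
 [ 0.084   0.2511 -0.0363]
 [ 0.09    0.2478 -0.0362]
 [ 0.096   0.2422 -0.0351]
 [ 0.102   0.2327 -0.0259]]
tilt 46.5 z at o0 0.2941
```

Call:
send_rows(motion=[1,0,0,0,0,1,0,0,0,0], squeeze=70)

```text
time: 49.15
ee_pos: [0.5217, -0.3308, 0.471]
tool_rot: [-1.123, 1.336, -1.336]
ft_force: [-0.8, 0.6, -0.3]
grip_width: 0.0094
```

```bash
python3 look.py wrist w39; python3 sp.py w39 -.036 .045
```

```text
49.2 [ 0.5217 -0.3308  0.471 ] [ 0.   1.2 -0.6] 0.009 [ 0.79  0.47 -0.42  1.16  0.19  1.55  0.23]
jaw deg -9.9 down [-0.001 -0.    -1.   ]
[[ 0.06    0.2821 -0.0376]
 [ 0.066   0.2759 -0.0376]
 [ 0.072   0.2696 -0.0376]
 [ 0.078   0.2639 -0.0376]
 [ 0.084   0.2561 -0.0371]
 [ 0.09    0.2524 -0.0359]
 [ 0.096   0.2469 -0.0359]
 [ 0.102   0.2408 -0.0262]]
tilt 44.4 z at o0 0.2962
```

View pics/w39.png

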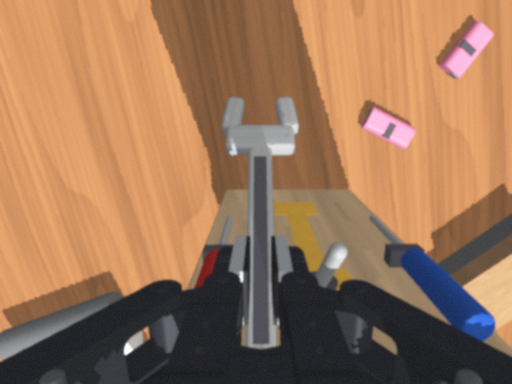

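Call:
send_rows(motion=[1,0.001,0.003,0.003,0,1,0.002,0.006,0.008,0,1,0.002,0.006,0.015,0,1,0.002,0.006,0.015,0])

```text
time: 49.6
ee_pos: [0.5243, -0.3243, 0.4878]
tool_rot: [-1.122, 1.333, -1.337]
ft_force: [-0.1, -0.3, -2.9]
grip_width: 0.0095
```

```bash
python3 look.py wrist w40; python3 sp.py w40 -.036 .05; python3 look.py side s40; python3 - <<'E'
import cv2,numpy as np
a=cv2.imread("pics/s40.png")
cv2.imwrite("pics/st40.png",cv2.resize(a[200:330,110:270],(740,600)))
E
```

```text
49.65 [ 0.5241 -0.3245  0.4872] [-0.8  0.  -3.3] 0.0096 [ 0.78  0.46 -0.43  1.13  0.19  1.58  0.23]
jaw deg -9.9 down [ 0.002 -0.001 -1.   ]
[[ 0.065   0.3045 -0.0365]
 [ 0.071   0.2968 -0.0355]
 [ 0.077   0.2912 -0.0355]
 [ 0.083   0.2853 -0.0355]
 [ 0.089   0.2797 -0.0355]
 [ 0.095   0.2728 -0.036 ]
 [ 0.101   0.2701 -0.036 ]
 [ 0.107   0.2649 -0.036 ]]
tilt 43.1 z at o0 0.3168
49.7 [ 0.524  -0.3245  0.4867] [-0.3 -0.1 -2.7] 0.0093 [ 0.78  0.46 -0.43  1.13  0.19  1.58  0.23]
jaw deg -9.9 down [ 0.001 -0.001 -1.   ]
```

View pics/st40.png

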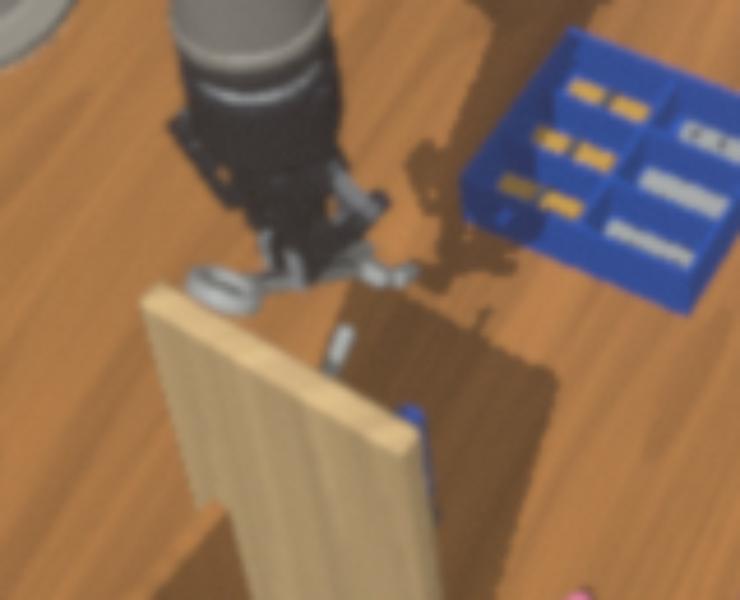

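```bash
cat > eye.py <<'E'
import sys
from h import *
f=load(sys.argv[1]);P=cloud(f)
u0,u1,v0,v1=map(int,sys.argv[2:6])
n=np.array([.172,.985]);t=np.array([.985,-.172]);root=np.array([.5502,-.3808])
o=(P[...,:2]-root)@n;l=(P[...,:2]-root)@t;z=P[...,2]
k=np.zeros(z.shape,bool);k[v0:v1,u0:u1]=1
k&=(z>float(sys.argv[6]))&(z<.5)
a=np.c_[o[k],l[k],z[k]]
print(len(a));print(np.percentile(a,[0,5,50,95,100],axis=0).round(4))
c=a.mean(0);w,V=np.linalg.eigh(np.cov((a-c).T));print("normal",V[:,0].round(3))
hsv=f["img"]
im=cv2.resize(f["img"][v0-5:v1+5,u0-5:u1+5],None,fx=10,fy=10,interpolation=cv2.INTER_CUBIC);cv2.imwrite("pics/eyec.png",im)
E
python3 eye.py s40 146 178 252 275 .336
```

```text
202
[[-0.0189 -0.0505  0.336 ]
 [-0.015  -0.0475  0.3388]
 [ 0.0064 -0.03    0.3576]
 [ 0.0438 -0.015   0.3724]
 [ 0.0476 -0.0073  0.3745]]
normal [-0.382  0.339 -0.86 ]
```

View pics/eyec.png

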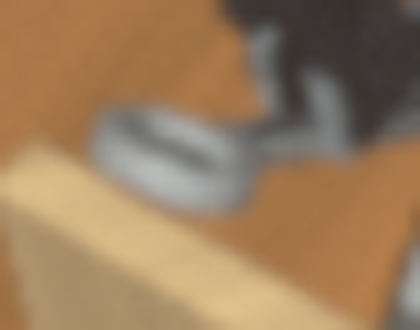

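Call:
send_rows(motion=[1,0.005,0.025,0.015,0,1,0.01,0.05,0.015,0,1,0.016,0.075,0.015,0,1,0.03,0.072,0.015,0,1,0.046,0.069,0,0,1,0.046,0.069,-0.02,0,1,0.046,0.069,-0.029,0,1,0.046,0.069,-0.029,0,1,0.046,0.069,-0.029,0])

```text
time: 50.6
ee_pos: [0.5698, -0.2557, 0.4578]
tool_rot: [-1.122, 1.335, -1.336]
ft_force: [0.4, 0.2, -1.8]
grip_width: 0.0096
```

```bash
python3 look.py wrist w41; python3 sp.py w41 0 .127; python3 look.py side s41; python3 look.py top t41; python3 - <<'E'
import cv2,numpy as np
a=cv2.imread("pics/s41.png");b=cv2.imread("pics/t41.png")
cv2.imwrite("pics/st41.png",np.hstack([cv2.resize(a[190:310,130:250],(400,400)),cv2.resize(b[170:260,360:450],(400,400))]))
E
```

```text
50.65 [ 0.5699 -0.2557  0.4584] [-0.2  0.4 -2.4] 0.0097 [ 0.66  0.49 -0.45  1.17  0.2   1.53  0.08]
jaw deg -9.9 down [ 0.002 -0.001 -1.   ]
[[ 0.142   0.2712 -0.0029]
 [ 0.148   0.2654 -0.0029]
 [ 0.154   0.2597 -0.0029]
 [ 0.16    0.2542 -0.0029]
 [ 0.166   0.2482 -0.0024]
 [ 0.172   0.2424 -0.0012]
 [ 0.178   0.2388 -0.0006]
 [ 0.184   0.2341  0.0012]]
tilt 41.8 z at o0 0.2839
50.7 [ 0.57   -0.2556  0.4587] [ 0.1  0.1 -2.2] 0.0096 [ 0.66  0.49 -0.45  1.17  0.2   1.53  0.08]
jaw deg -9.9 down [ 0.002 -0.001 -1.   ]
50.75 [ 0.57   -0.2555  0.4587] [ 0.4  0.2 -2.2] 0.0092 [ 0.66  0.49 -0.45  1.17  0.2   1.53  0.08]
jaw deg -9.9 down [ 0.002 -0.001 -1.   ]
```

View pics/st41.png

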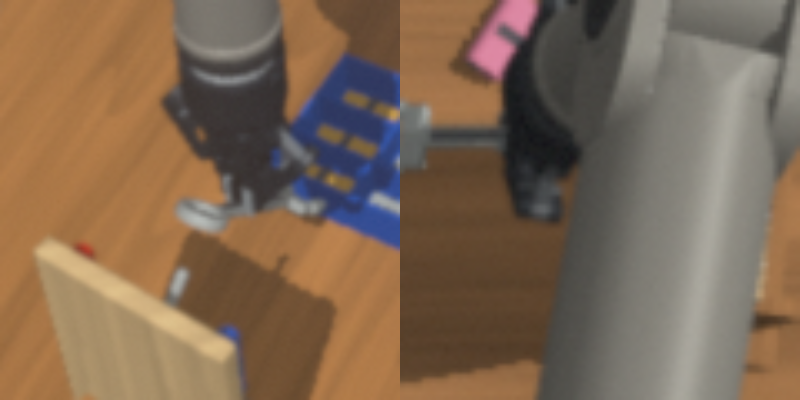

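View pics/w41.png

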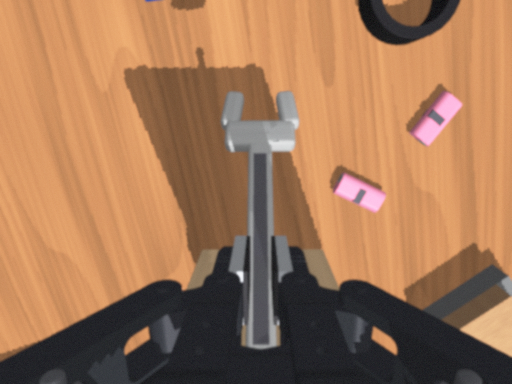

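```bash
python3 - <<'E'
from h import *
f=load("s41");C=f["C"]
def proj(p):
    R_=C[:3,:3].T;return cv2.projectPoints(np.array(p,float).reshape(-1,1,3),cv2.Rodrigues(R_)[0],-R_@C[:3,3],f["mtx"],f["dist"])[0].reshape(-1,2).round(1)
n=np.array([.172,.985]);t=np.array([.985,-.172]);root=np.array([.5502,-.3808])
W=lambda o,l,z:np.r_[root+o*n+l*t,z]
print("tip",proj(W(.043,0,.293)),"boardtop corners",proj([W(0,-.085,.33),W(0,.085,.33)]))
tcp=np.array([.5699,-.2556,.4585]);o=(tcp[:2]-root)@n;l=(tcp[:2]-root)@t;print("tcp o l",o,l)
th=np.radians(42);e=np.array([o-.052,l,.4585-.130]);print("eye exp",e.round(4),proj(W(*e)))
# ring outline
out=[];inn=[]
for a in np.linspace(0,2*np.pi,24,endpoint=False):
    for r,L in((.020,out),(.0135,inn)):
        for h in(-.005,.005):
            u=np.array([-np.cos(th),0,np.sin(th)]);v=np.array([0,1,0]);w=np.array([np.sin(th),0,np.cos(th)])
            L.append(W(*(e+r*np.cos(a)*u+r*np.sin(a)*v+h*w)))
q=proj(out);print("ring bbox exp",q.min(0),q.max(0))
im=f["img"][235:285,170:225];cv2.imwrite("pics/eyec2.png",cv2.resize(im,None,fx=10,fy=10,interpolation=cv2.INTER_CUBIC))
E
```

```text
tip [[184.1 272.3]] boardtop corners [[143.8 259.9]
 [200.8 293. ]]
tcp o l 0.12671040000000003 -0.0021299000000000647
eye exp [ 0.0747 -0.0021  0.3285] [[190.1 254.4]]
ring bbox exp [181.6 248.9] [198.5 260. ]
```

View pics/eyec2.png

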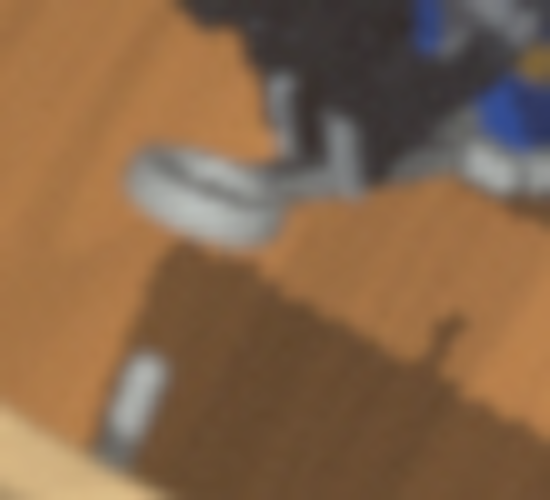

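Call:
send_rows(motion=[1,0.002,-0.004,-0.008,0,1,0,-0.012,-0.016,0,1,0,-0.018,-0.021,0,1,-0.001,-0.023,-0.026,0,1,-0.001,-0.023,-0.026,0])

```text
time: 51.25
ee_pos: [0.5682, -0.2803, 0.4296]
tool_rot: [-1.123, 1.339, -1.336]
ft_force: [-0.2, -0.7, -2.5]
grip_width: 0.0095
```

```bash
python3 look.py side s42; python3 - <<'E'
from h import *
f=load("s42");im=f["img"][235:285,165:220];cv2.imwrite("pics/eyec3.png",cv2.resize(im,None,fx=10,fy=10,interpolation=cv2.INTER_CUBIC))
E
```

```text
51.3 [ 0.5686 -0.2794  0.4304] [-0.   0.8 -2.7] 0.0095 [ 0.69  0.52 -0.44  1.19  0.21  1.48  0.11]
jaw deg -10.0 down [-0.001  0.    -1.   ]
```

View pics/eyec3.png

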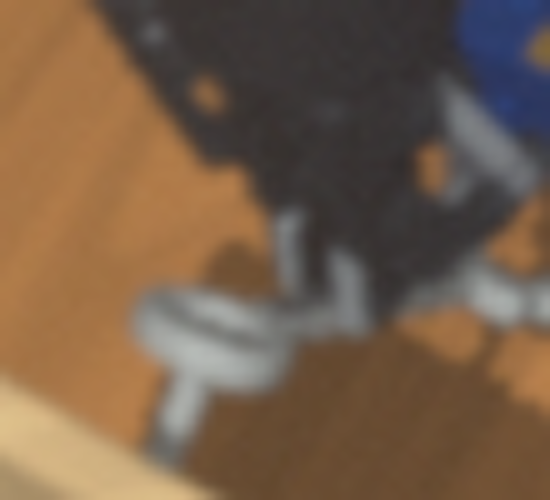

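Call:
send_rows(motion=[1,-0.001,-0.006,-0.006,0,1,-0.002,-0.012,-0.012,0,1,-0.003,-0.018,-0.018,0,1,-0.004,-0.023,-0.023,0,1,-0.004,-0.023,-0.023,0])

```text
time: 51.8
ee_pos: [0.5642, -0.3031, 0.4067]
tool_rot: [-1.123, 1.339, -1.336]
ft_force: [-0.4, -0.8, -4.0]
grip_width: 0.0094
```

```bash
python3 look.py side s43; python3 - <<'E'
from h import *
f=load("s43");im=f["img"][235:295,155:220];cv2.imwrite("pics/eyec4.png",cv2.resize(im,None,fx=10,fy=10,interpolation=cv2.INTER_CUBIC))
E
```

```text
51.85 [ 0.5645 -0.3023  0.4074] [ 0.1  1.  -2.5] 0.0093 [ 0.72  0.54 -0.43  1.21  0.22  1.44  0.14]
jaw deg -10.0 down [-0.001  0.    -1.   ]
```

View pics/eyec4.png

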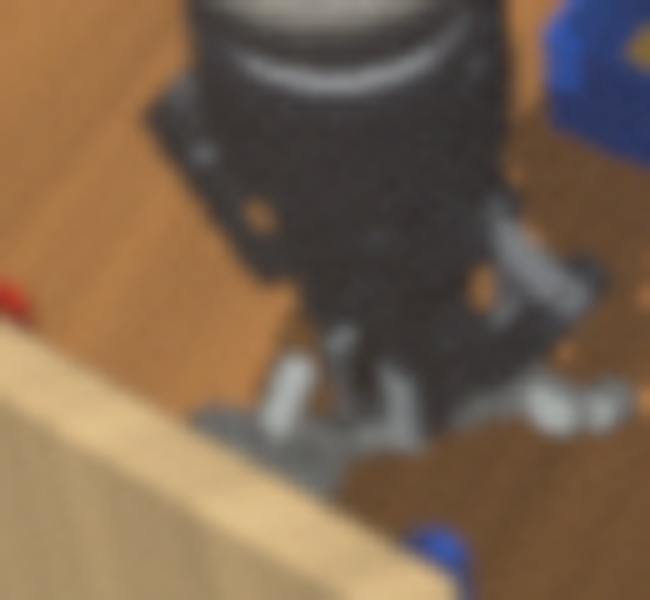

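Call:
send_rows(motion=[0,0,0,0,0,0,0,0,0,0,0,0,0,0,0,0,0,0,0,0,0,0,0,0,0,0,0,0,0.03,0,0,0.003,0.02,0.06,0,0,0.01,0.06,0.1,0,0,0.015,0.1,0.12,0,0,0.015,0.1,0.12,0,0,0.015,0.1,0.12,0])

```text
time: 52.95
ee_pos: [0.5803, -0.1993, 0.5297]
tool_rot: [-1.123, 1.33, -1.334]
ft_force: [0.1, -0.5, -0.1]
grip_width: 0.0853
```

```bash
python3 look.py side s44;python3 look.py top t44; python3 look.py wrist w44; python3 - <<'E'
import cv2,numpy as np
a=cv2.imread("pics/s44.png");b=cv2.imread("pics/t44.png")
cv2.imwrite("pics/st44.png",np.hstack([cv2.resize(a[220:340,110:230],(400,400)),cv2.resize(b[150:270,340:460],(400,400))]))
E
```

```text
53.0 [ 0.58   -0.2013  0.5283] [-0.7 -0.8 -1.1] 0.0853 [ 0.57  0.47 -0.46  1.03  0.2   1.68  0.  ]
jaw deg -9.9 down [ 0.    -0.001 -1.   ]
53.05 [ 0.5797 -0.2026  0.5274] [-0.1 -0.6 -0.3] 0.0851 [ 0.57  0.47 -0.46  1.03  0.2   1.68  0.  ]
jaw deg -10.0 down [-0.002 -0.001 -1.   ]
53.1 [ 0.5796 -0.2032  0.5269] [-0.1 -0.5 -0.9] 0.0859 [ 0.57  0.47 -0.46  1.03  0.2   1.68  0.  ]
jaw deg -10.1 down [-0.002 -0.001 -1.   ]
```

View pics/st44.png

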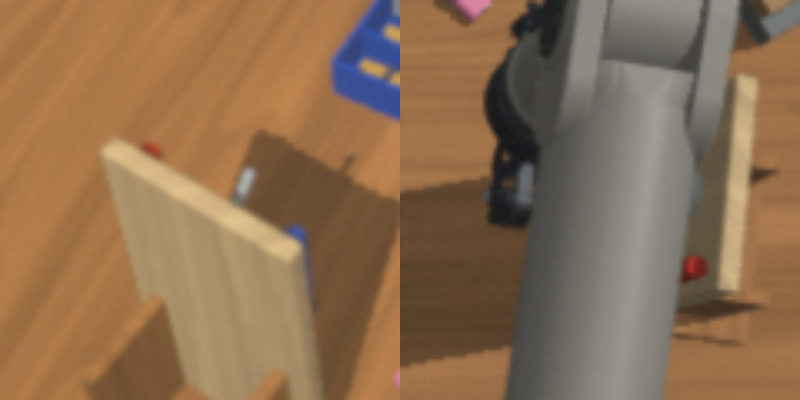

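View pics/w44.png

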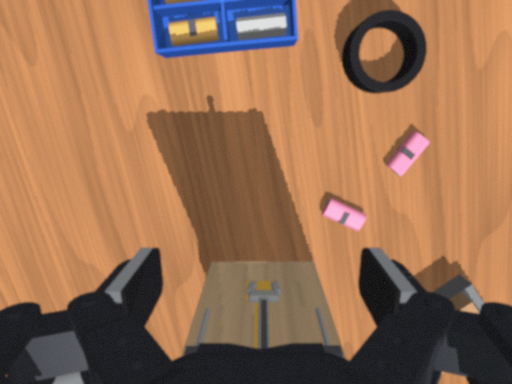

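Call:
send_rows(motion=[0,-0.04,0.02,0,-0.14,0,-0.07,0.02,0,-0.28,0,-0.09,0.02,0,-0.42,0,-0.11,0,0,-0.56,0,-0.12,-0.02,0,-0.7,0,-0.12,-0.04,0,-0.84,0,-0.12,-0.05,0,-0.98,0,-0.12,-0.05,0,-1.12,0,-0.12,-0.05,0,-1.26,0,-0.12,-0.05,0,-1.4,0,-0.12,-0.05,0,-1.47,0,-0.12,-0.05,0,-1.47])

```text
time: 54.3
ee_pos: [0.4593, -0.253, 0.5271]
tool_rot: [-0.079, -2.183, 2.182]
ft_force: [0.2, -0.0, -0.1]
grip_width: 0.0856
```

```bash
python3 look.py wrist w45
```

```text
54.35 [ 0.4594 -0.2528  0.5272] [-0.5  0.8 -1. ] 0.0853 [ 0.65  0.24 -0.23  1.32  0.05  1.59 -1.22]
jaw deg -94.2 down [-0.002  0.    -1.   ]
```

View pics/w45.png

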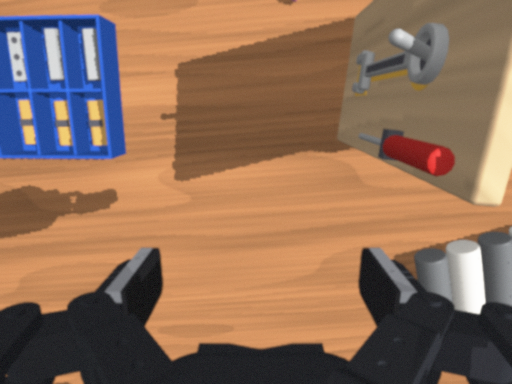

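```bash
python3 look.py side s46; python3 tilt.py s46 .51 .31; python3 look.py top t46; python3 - <<'E'
from h import *
f=load("t46");P=cloud(f)
O=np.array([.5682,.0185]);a=np.radians(-4.5);ex=np.array([np.cos(a),np.sin(a)]);ey=np.array([-ex[1],ex[0]])
X=(P[...,:2]-O)@ex;Y=(P[...,:2]-O)@ey
for cx in(-.044,.044):
    for cy in(-.052,0,.052):
        k=(abs(X-cx)<.036)&(abs(Y-cy)<.018)&(P[...,2]>.009)&(P[...,2]<.06);q=P[k]
        print(cx,cy,len(q),"z",np.percentile(q[:,2],[5,50,95]).round(3),"ctr",X[k].mean().round(3),Y[k].mean().round(3))
# spanner
n=np.array([.172,.985]);t=np.array([.985,-.172]);root=np.array([.5502,-.3808])
f=load("w45");P=cloud(f);o=(P[...,:2]-root)@n;l=(P[...,:2]-root)@t;z=P[...,2]
k=(o>.008)&(o<.06)&(abs(l)<.03)&(z>.06)&(z<.3)
for a in np.arange(.06,.3,.02):
    s=k&(z>=a)&(z<a+.02)
    if s.sum()>3: print(a.round(2),"o",np.median(o[s]).round(3),"l",np.median(l[s]).round(3),s.sum())
im=load("t46")["img"];cv2.imwrite("pics/t46c.png",cv2.resize(im[110:310,60:460],(800,400)))
print(dep(load("t46"),[(244,145),(314,140)]))
E
```

```text
54.4 [ 0.4595 -0.2525  0.5275] [ 0.1 -0.  -0.1] 0.0854 [ 0.65  0.24 -0.23  1.32  0.05  1.59 -1.22]
jaw deg -94.2 down [-0.001  0.    -1.   ]
normal [ 0.049 -0.787  0.615] tilt 52.1 n 1147 x 0.412 0.601 y 0.301 0.417 z 0.012 0.154
54.45 [ 0.4596 -0.2523  0.5276] [-0.7  0.7  0.5] 0.0855 [ 0.65  0.24 -0.23  1.32  0.05  1.59 -1.22]
jaw deg -94.1 down [-0.001  0.    -1.   ]
-0.044 -0.052 206 z [0.013 0.02  0.026] ctr -0.046 -0.051
-0.044 0 198 z [0.013 0.021 0.026] ctr -0.045 -0.002
-0.044 0.052 197 z [0.013 0.02  0.026] ctr -0.043 0.05
0.044 -0.052 188 z [0.014 0.026 0.033] ctr 0.045 -0.054
0.044 0 192 z [0.014 0.026 0.033] ctr 0.046 -0.002
0.044 0.052 182 z [0.01  0.014 0.02 ] ctr 0.045 0.052
0.08 o 0.01 l 0.012 63
0.1 o 0.01 l -0.001 162
0.12 o 0.009 l 0.001 125
0.14 o 0.009 l 0.001 72
0.16 o 0.009 l -0.0 95
0.18 o 0.009 l 0.0 109
0.2 o 0.009 l -0.0 140
0.22 o 0.009 l -0.002 162
0.24 o 0.01 l -0.005 266
0.26 o 0.01 l -0.002 566
0.28 o 0.038 l -0.002 496
[[ 0.79522148  0.1218915   0.04704076]
 [ 0.80699451 -0.10001991  0.04880663]]
```

View pics/t46c.png

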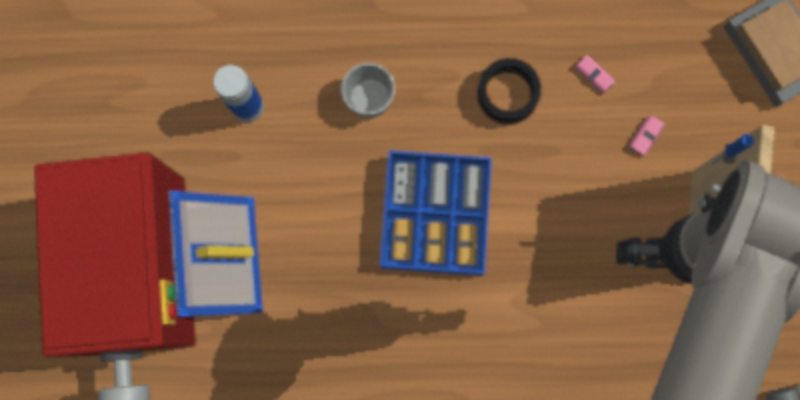

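View pics/s46.png

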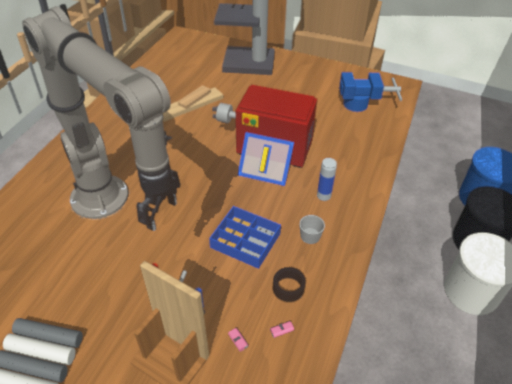

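```bash
python3 -c "
from rig import arm
print(arm.job_done())"
```

```text
the job is handed in; nothing more can be done
None
```

I handed the job in at about 54 s. All four parts of the task are done as far as the pictures show; the rig reports no verdict.

- **Lid:** It leans on the housing front with the grip bar outwards, at about 52° from flat. I needed three grips on the bar, and tilted the lid first on the organiser wall and then on the housing's top edge.
- **Loose parts:** All five were present: two nuts, two locks and the hinge. Each lies in its own cell, within about 2 mm of the cell's middle. The fingers did not fit between the dividers, so I let each part drop about 4 cm. One nut was knocked aside during the run; I measured its position again before picking it up.
- **Stock and bystanders:** The stock cylinder is still in its cell. In the last pictures the tin, spray can and tape stand where they were.
- **Spanner:** It hangs by its eye on the peg, plumb and close to the board. It slipped about 8 mm in the grip while I tilted it on the board's top edge. I measured it again, and the side view showed the peg through the eye before I let go.

No final check failed or disagreed. I could not measure the contact forces (lid on housing, spanner on board) directly; I judged those from the pictures and depth readings.

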